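# Clear the gluing jig and hold the shoe flush on its sloped pad

### The arm

A 6-joint arm with a two-finger parallel gripper is mounted at the origin on a cart in front of the work surface, level with it; the furniture and walls round the work are solid. World frame = base frame: x ahead of the robot, y to its left, z up, the work surface at z = 0. Lengths are in mm, angles in rad, forces in N, time in s.
With the tool pointing down it reaches from about 275 to 750 mm from the base axis. Payload 10.2 kg.
Tool frame: the origin (TCP) lies at the very end of the fingers, on their centre line; the grasp point (between the pads) lies 19 mm behind it; x points along the fingers, y is the direction in which the jaws open and shut, and the axes are right-handed (so a half turn about x gives the same grasp; the last joint's range is limited). The gripper opens to 85 mm and grips with 20 to 120 N. Pads are 22 mm wide; open, the fingers measure 114 mm over their backs; the gripper's body (76 mm by 85 mm) begins 54 mm behind the grasp point. The pads swing forward as they close: fully open they stand 13 mm farther back than shut.
Start: joints at [-1.545, 0.313, 1.498, -0, 1.331, -0.223], TCP at [129.263, -508.844, 231.294] pointing down, gripper open.
Joint ranges: [-2.94, 2.94], [-0.97, 2.17], [0.19, 2.56], [-1.23, 4.37], [0.02, 3.11], [-2.88, 2.88]. Speed limits (rad/s): [2.39, 2.39, 3.01, 3.14, 3.14, 3.14].

### API

Orientations are given as a unit quaternion [w, x, y, z].
In Python, from rig import ctrl, viewer, finish_job gives the robot as it stands.
- The arm moves only by the tool carry_out, never from a script. Its argument "targets" is a list of rows, each an object of numbers: "x", "y", "z": the shift along the world's x, y, z in m; "ax", "ay", "az": the turn, a rotation vector about the world's x, y, z in rad; "hand": the opening, from -1 (shut) to 1 (fully open). A call has 1 to 5 rows; each row is the pose to reach, as a shift and turn from the pose commanded when the call began; what a row does not reach only later rows make up. A row lasts 1/8 s, in which the tool goes at most 62.5 mm and 10.7 degrees, less where a joint would pass 70% of its speed; a pose out of reach is approached as far as the arm can. A call with a gripper value outside its range is refused whole. The fingers move at their own pace and stop on an object; "grip_force" is the grip in N (left out, the last holds). Time passes only in rows, so rows that repeat a pose let the fingers close. It gives the time, the measured TCP pose, the force and the opening at its end, in the units of the state.
- ctrl.sense(): the state, without advancing time (a new reading comes with each control period).
- viewer.capture(name): name is "scene" or "side" or "wrist"; returns the picture (480x640x3 uint8, blue, green, red); there is no depth.
- viewer.camera_info(name): a dict with "fx", "fy", "cx", "cy" (pixels), "R" (3x3) and "t" (3): a world point X has camera coordinates R X + t. Camera axes: x right, y down, z forward; pixel columns grow to the right and rows downward; lengths in mm; the calibration is good to about 2 mm. A picture is of the moment at which its call begins: read the wrist's pose just before it. camera_info takes no time and is no camera call; for the wrist camera it gives the pose at the moment of the call.
- finish_job(): hands the job in, once; it reports no verdict.
The state is a dict: "time_s": time; "joints": joint angles; "dq": joint speeds; "tau": joint torques, N m; "eef_pos": TCP position; "ee_rot": TCP orientation; "force": force on the tool from outside, world axes, zero at the start; "wrist_torque": the same for the moment, N m; "grip_width": opening from 0.0 (shut) to 1.0 (fully open).
Only numpy, scipy, OpenCV 4.12 (cv2) and the standard library are available. Lean on these libraries where they do the work, as an engineer would, in place of code of your own. Each camera call takes 0.05 s, during which the arm holds its last target. There are 200 camera calls.

### The job

First clear the ledge of the gluing jig: the hex nut goes into the blue bin and the ball bearing into the yellow bin. Then take the aluminium shoe by its wooden grip, tilt it to the slope of the jig's cork pad and press it on flush, centred and square, so that the sprung pad sinks about 8 mm, half its travel, never down onto its stop; finish while still gripping the shoe and holding it pressed there. Leave the orange pot, the tape measure and the stubby screwdriver where they are.

Things in the scene. Friction and masses are not known exactly. Their poses are not given: they have to be found in the camera images.
- bin_blue: Blue open bin, fixed, 110 (its x) x 100 (its y) x 35 mm high, walls and floor 4 mm; origin at the centre of its underside, on the bench. It is for the nut; it may change places with the yellow bin.
- bin_yellow: Yellow open bin, same size and origin as the blue one, fixed. It is for the bearing.
- nut_mid (a point): Centre (half-way up) of the grey steel hex nut, about 32 mm across and 16 mm high, lying flat (its z up) on the jig's ledge, 60 g. It lies 86 mm beside the bearing, at the left or at the right, its turn on the ledge is arbitrary.
- bearing_mid (a point): Centre (half-way up) of the round grey ball bearing, 52 mm across and 18 mm high with a bore in the middle, lying flat on the jig's ledge, 130 g.
- jig_ledge (a point): Middle of the ledge, the flat front part of the jig's grey base plate (190 x 180 mm, 12 mm thick, fixed to the bench, its top 12 mm above the bench). Its x points level to the back of the jig, uphill, 60 mm from here to the table's hinge; its y points along the ledge and along the hinge; the nut and the bearing lie about 43 mm from here along +y and -y.
- pad_face (a point): Centre of the upper face of the square cork pad (90 x 90 mm, 10 mm thick) that sits on springs on the jig's tilting table. z points out of the face, x uphill along the face, y level along the hinge. The slope is somewhere between 10 and 24 degrees, rising away from the ledge, and stays set by a stiff hinge. The point sinks with the pad.
- jig_pad (a joint): How far the sprung pad is pressed in, square to its face, in m: 0 free, 0.016 on its stop. It starts to give at about 1.5 N and then takes 0.8 N more for each mm (about 8 N at half travel), the weight of the shoe (1.5 to 2.6 N) included. The pad slides only: it does not tilt.
- shoe_grip (a point): Middle of the part to grip on the shoe. The shoe is an aluminium plate 100 (x) x 70 (y) x 8 mm (0.16 to 0.26 kg in all) that lies flat on the bench with an upright wooden grip on its middle: 22 mm along x, 30 mm along y (take it across this), from 8 to 50 mm above the plate's underside. This point is 34 mm above the underside. Either end of the shoe may point uphill.
- shoe_face (a point): Centre of the shoe's flat underside, with the shoe's axes: x along its 100 mm, y along its 70 mm, z towards the grip. 34 mm under shoe_grip.
- shoe: The whole shoe; origin at the centre of its underside.
- orange_pot: Orange lidded pot, 92 mm wide, 58 mm high, a bystander behind the jig; origin at the centre of its underside.
- tape_measure: Yellow tape measure, 71 x 76 x 37 mm, a bystander left of the jig; origin at the centre of its underside.
- screwdriver_stub: Stubby blue screwdriver, 63 x 93 x 23 mm, a bystander behind the bins; origin at the centre of its underside.

How it is judged (in metres and radians):
On the way, in this order (a step that is already met when the one before it is completed fails the run):
1. the nut lies in the blue bin and the bearing in the yellow bin, both let go, before the shoe touches the pad (x of nut_mid in the frame of bin_blue between -0.052 and 0.052 m and y of nut_mid in the frame of bin_blue between -0.047 and 0.047 m and z of nut_mid in the frame of bin_blue between 0.004 and 0.035 m and x of bearing_mid in the frame of bin_yellow between -0.052 and 0.052 m and y of bearing_mid in the frame of bin_yellow between -0.047 and 0.047 m and z of bearing_mid in the frame of bin_yellow between 0.004 and 0.035 m and contact force between the fingers and nut below 0.05 N and contact force between the fingers and bearing below 0.05 N and contact force between shoe and jig_pad below 0.05 N), for 0.2 s.
2. the gripped shoe touches the pad (contact force between shoe and jig_pad above 0.3 N and contact force between the fingers and shoe above 0.5 N), for 0.1 s.
At the end, for the whole second after the job is handed in: Nut in blue bin, bearing in yellow. Shoe gripped (over 1 N), bearing on the pad (over 2 N): flush within 2 deg and 2.5 mm, centred within 12 mm each way, long side within 0.12 rad of uphill (either end up), pad pressed in 4 to 12 mm, shoe slower than 20 mm/s (x of nut_mid in the frame of bin_blue between -0.052 and 0.052 m and y of nut_mid in the frame of bin_blue between -0.047 and 0.047 m and z of nut_mid in the frame of bin_blue between 0.004 and 0.035 m and x of bearing_mid in the frame of bin_yellow between -0.052 and 0.052 m and y of bearing_mid in the frame of bin_yellow between -0.047 and 0.047 m and z of bearing_mid in the frame of bin_yellow between 0.004 and 0.035 m and angle between the z axis of shoe_face and the z axis of pad_face, either way round below 0.035 rad and angle between the x axis of shoe_face and the x axis of pad_face, either way round below 0.12 rad and x of shoe_face in the frame of pad_face between -0.012 and 0.012 m and y of shoe_face in the frame of pad_face between -0.012 and 0.012 m and z of shoe_face in the frame of pad_face between -0.0025 and 0.0025 m and value of joint jig_pad between 0.004 and 0.012 m and contact force between the fingers and shoe above 1 N and contact force between shoe and jig_pad above 2 N and linear speed of shoe below 0.02 m/s); the arm keeps its last pose, push and grip.
It fails at once if the sprung pad is driven onto its stop (over 15 mm) (value of joint jig_pad above 0.015 m).
It fails at once if the orange pot is moved by more than 20 mm (distance of orange_pot from where it was at the start of the episode above 0.02 m).
It fails at once if the tape measure is moved by more than 20 mm (distance of tape_measure from where it was at the start of the episode above 0.02 m).
It fails at once if the screwdriver stub is moved by more than 20 mm (distance of screwdriver_stub from where it was at the start of the episode above 0.02 m).
It also fails if it takes over 70 s, if anything falls off the work surface, if the arm or the gripper's body presses on something with over 40 N, if the wrist force passes 120 N, or if a joint passes its speed limit or range.

## Working session

There is one attempt and no reset: what is moved stays moved. The work goes in short steps, Python scripts to look and compute and a tool call to move; the robot and the scene stay as the last step left them, time stands still between calls to the robot, and variables do not carry over. Pictures are saved under pics/ and viewed, about 8 in all and at most 12, crops included, and the job is handed in when it is done.

Besides the shell and the picture viewer there is one more tool, called after ">>>" as name(argument=value, ...) on one line, values as JSON. carry_out: Moves the arm, as the interface text tells. Its arguments: {"type":"object","properties":{"targets":{"type":"array"},"grip_force":{"type":"number"}},"required":["targets"]}

```bash
mkdir -p pics; ls; cat > h.py <<'E'
import numpy as np, cv2
from rig import ctrl, viewer, finish_job
from scipy.spatial.transform import Rotation as Ro
def rot(q): return Ro.from_quat([q[1],q[2],q[3],q[0]])
def ray(ci,u,v):
    R=np.array(ci["R"]);t=np.array(ci["t"]);d=R.T@np.array([(u-ci["cx"])/ci["fx"],(v-ci["cy"])/ci["fy"],1.])
    return -R.T@t,d
def onz(ci,u,v,z):
    c,d=ray(ci,u,v); return c+d*(z-c[2])/d[2]
def proj(ci,X):
    p=np.array(ci["R"])@np.array(X,float)+np.array(ci["t"]); return p[0]/p[2]*ci["fx"]+ci["cx"],p[1]/p[2]*ci["fy"]+ci["cy"]
E
python3 - <<'E'
from h import *
s=ctrl.sense();print(s)
for n in ("scene","side"):
    print(n,viewer.camera_info(n)); cv2.imwrite(f"pics/{n}0.png",viewer.capture(n))
E
```

```text
pics
{'time_s': 0.0, 'joints': array([-1.54544585e+00,  3.13404326e-01,  1.49844719e+00, -4.74131469e-06,
        1.33101550e+00, -2.23410744e-01]), 'dq': array([ 0.00053826, -0.00019877, -0.00109681, -0.00054656,  0.00133445,
       -0.00053982]), 'tau': array([-5.77589199e-04, -4.12261534e+01, -2.59743655e+01, -2.10795697e-04,
        4.15896939e-03,  1.10229581e-05]), 'eef_pos': array([ 129.23148887, -508.57128493,  230.7546478 ]), 'ee_rot': array([ 0.08727564,  0.7016869 ,  0.08817266, -0.70160105]), 'force': array([-0.56531589,  0.52873021, -0.44981287]), 'wrist_torque': array([-0.00496187, -0.0006862 , -0.00695437]), 'grip_width': 0.9983331673307623}
scene {'fx': 440.3511318335429, 'fy': 440.3511318335429, 'cx': 316.399631763004, 'cy': 236.67446703167124, 'R': array([[-0.55843048, -0.82930263,  0.0203113 ],
       [-0.56416815,  0.36171772, -0.74220926],
       [ 0.60816913, -0.42593127, -0.66986033]]), 't': array([357.4327582 , 321.99856166, 925.76987389])}
side {'fx': 569.2331893957331, 'fy': 569.2331893957331, 'cx': 328.83021819767896, 'cy': 239.76652502891432, 'R': array([[ 0.87336494, -0.48655674, -0.02227592],
       [-0.31662017, -0.53238825, -0.78505695],
       [ 0.37011532,  0.69269423, -0.61902291]]), 't': array([-423.18663237,  244.63242074, 1646.52410995])}
```

View pics/scene0.png

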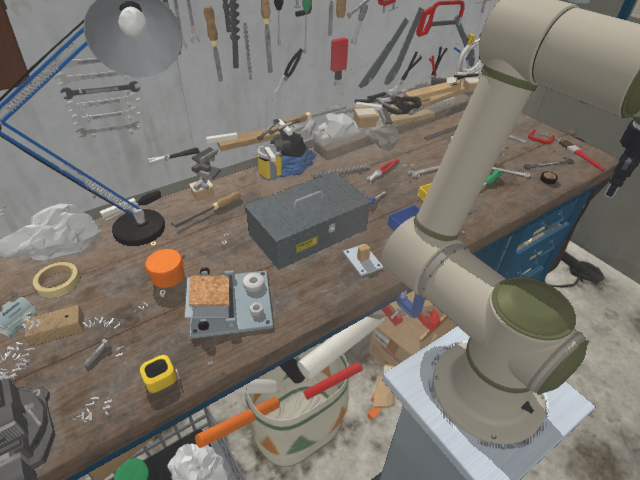

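View pics/side0.png

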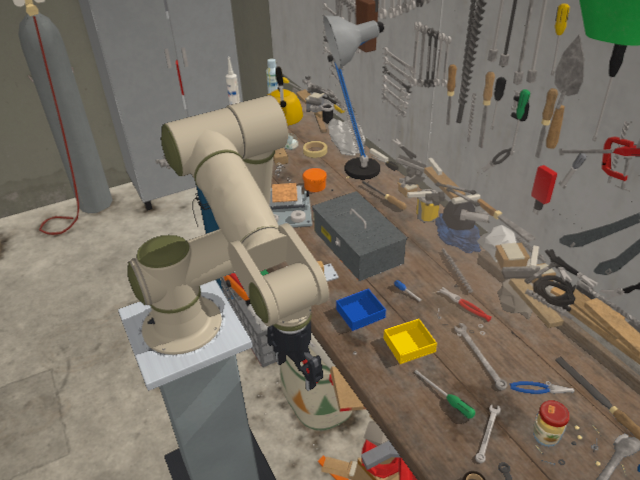

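The scene view shows the pad near (209,290), the bearing (254,281), the nut (257,310) and the shoe grip (364,254). The side view shows the blue bin (361,308) and the yellow bin (410,342), with a toolbox standing between the jig and the bins.

```bash
python3 - <<'E'
from h import *
cs=viewer.camera_info("scene");cd=viewer.camera_info("side")
for n,c,u,v,z in [("nut",cs,257,305,28),("bear",cs,254,276,30),("pad",cs,209,290,50),("grip",cs,364,248,50),("pot",cs,165,255,58),("tape",cs,158,365,37),
 ("blue",cd,361,300,35),("yel",cd,410,333,35),("gripside",cd,329,268,20),("bear_s",cd,298,213,30),
 ("tbA",cs,247,205,110),("tbB",cs,330,175,110),("tbC",cs,385,225,110),("tbD",cs,280,263,0),("tbE",cs,370,230,0),("ledgeR",cs,272,300,12),("ledgeRb",cs,266,272,12),("ledgeL",cs,190,335,12),
 ("tb1",cd,315,210,100),("tb2",cd,360,275,0),("tb3",cd,404,262,0)]:
    print(n,onz(c,u,v,z).round(0))
a=cv2.imread("pics/scene0.png")[235:355,140:400]; b=cv2.imread("pics/side0.png")[270:370,310:460]
cv2.imwrite("pics/c1.png",np.vstack([cv2.resize(a,(780,360),interpolation=2),cv2.resize(cv2.imread("pics/side0.png")[165:365,265:455],(0,0),fx=1.2,fy=1.2)[:240,:].copy() if 0 else cv2.copyMakeBorder(cv2.resize(b,(360,240),interpolation=2),0,0,0,420,0)]))
E
```

```text
nut [442. 304.  28.]
bear [527. 267.  30.]
pad [527. 386.  50.]
grip [441. -17.  50.]
pot [689. 433.  58.]
tape [406. 554.  37.]
blue [ 478. -206.   35.]
yel [ 526. -383.   35.]
gripside [475. -20.  20.]
bear_s [519. 285.  30.]
tbA [700. 190. 110.]
tbB [697. -85. 110.]
tbC [433. -73. 110.]
tbD [557. 175.  -0.]
tbE [ 531. -117.    0.]
ledgeR [447. 261.  12.]
ledgeRb [538. 228.  12.]
ledgeL [460. 467.  12.]
tb1 [535. 181. 100.]
tb2 [553. -79.   0.]
tb3 [709. -97.   0.]
```

View pics/c1.png

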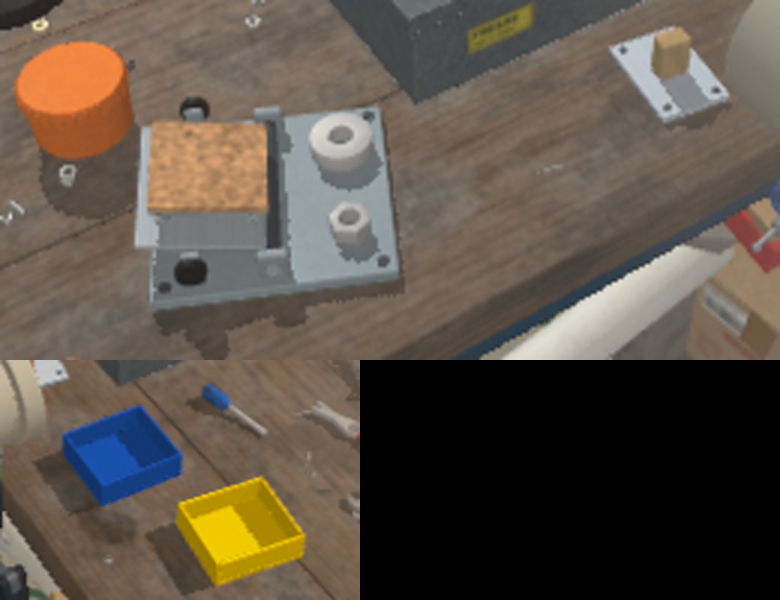

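The crop gives the bearing top centre at about (254,280), the nut top at (256,306) and the shoe grip top at (364,247) in full-image pixels. The pad slopes up toward the left of the image, away from the robot's right side. Next I work out the axes and rough geometry.

```bash
python3 - <<'E'
from h import *
cs=viewer.camera_info("scene");cd=viewer.camera_info("side")
f=lambda x,y:(140+x/3,235+y/3)
P={}
for n,(x,y),z in [("nut",(349,212),28),("bear",(341,135),30),("c_br",(381,108),12),("c_fr",(400,278),12),("c_fl",(152,305),10),("griptop",(671,38),50),
 ("sh1",(612,46),8),("sh2",(682,28),8),("sh3",(728,97),8),("sh4",(666,118),8)]:
    P[n]=onz(cs,*f(x,y),z); print(n,P[n].round(0))
print(np.linalg.norm(P["nut"]-P["bear"]))
g=lambda x,y:(310+x/2.4,270+(y-360)/2.4)
for n,q in [("blue",[(63,434),(141,407),(182,458),(103,488)]),("yel",[(177,515),(263,479),(305,534),(216,565)])]:
    c=[onz(cd,*g(*p),35) for p in q]; print(n,np.round(c,0).tolist(),np.mean(c,0).round(0))
s=ctrl.sense();print(rot(s["ee_rot"]).as_matrix().round(3))
w=viewer.camera_info("wrist");R=np.array(w["R"]);print(w["fx"],-R.T@np.array(w["t"]),R.round(3).tolist())
E
```

```text
nut [441. 307.  28.]
bear [515. 274.  30.]
c_br [539. 224.  12.]
c_fr [374. 299.  12.]
c_fl [456. 468.  10.]
griptop [442. -17.  50.]
sh1 [496.   5.   8.]
sh2 [480. -65.   8.]
sh3 [388. -43.   8.]
sh4 [398.  19.   8.]
81.17602376451025
blue [[414.0, -173.0, 35.0], [521.0, -180.0, 35.0], [516.0, -279.0, 35.0], [410.0, -274.0, 35.0]] [ 465. -226.   35.]
yel [[461.0, -352.0, 35.0], [578.0, -355.0, 35.0], [568.0, -447.0, 35.0], [457.0, -434.0, 35.0]] [ 516. -397.   35.]
[[-0.     0.246 -0.969]
 [ 0.001 -0.969 -0.246]
 [-1.    -0.001 -0.   ]]
335.1977761476445 [ 210.26271098 -488.61270882  372.50158055] [[0.246, -0.969, -0.0], [-0.917, -0.233, 0.323], [-0.314, -0.079, -0.946]]
```

>>> carry_out(targets=[{"x":0.06,"y":0.035,"z":0.01},{"x":0.12,"y":0.07,"z":0.02},{"x":0.18,"y":0.105,"z":0.02},{"x":0.24,"y":0.14,"z":0.02},{"x":0.29,"y":0.17,"z":0.02}])

```text
invalid input at $.targets[0]: expected keys x, y, z, ax, ay, az, hand
```

```bash
python3 - <<'E'
from h import *
s=ctrl.sense();print(s["time_s"],s["eef_pos"].round(1),s["force"].round(1),s["dq"].round(2))
c=viewer.camera_info("wrist");cv2.imwrite("pics/w1.png",viewer.capture("wrist"))
import pickle;pickle.dump(c,open("w1.pkl","wb"))
E
```

```text
0.1 [ 129.3 -508.6  230.8] [ 0.5 -0.  -0.3] [-0. -0. -0.  0.  0.  0.]
```

>>> carry_out(targets=[{"x":0.0,"y":0.06},{"x":0.0,"y":0.12},{"x":0.0,"y":0.18},{"x":0.0,"y":0.24},{"x":0.0,"y":0.3}])

```text
invalid input at $.targets[0]: expected keys x, y, z, ax, ay, az, hand
```

>>> carry_out(targets=[{"x":0.0,"y":0.06},{"x":0.0,"y":0.12},{"x":0.0,"y":0.18},{"x":0.0,"y":0.24},{"x":0.0,"y":0.3}])

```text
invalid input at $.targets[0]: expected keys x, y, z, ax, ay, az, hand
```

```bash
python3 - <<'E'
from h import *
s=ctrl.sense();print(s["time_s"],s["eef_pos"].round(1),s["force"].round(1),s["dq"].round(2))
c=viewer.camera_info("wrist");cv2.imwrite("pics/w2.png",viewer.capture("wrist"))
import pickle;pickle.dump(c,open("w2.pkl","wb"))
a=cv2.imread("pics/w1.png");b=cv2.imread("pics/w2.png")
E
```

```text
0.15 [ 129.3 -508.7  230.9] [ 0.6  0.3 -0.4] [ 0. -0. -0.  0. -0. -0.]
```

View pics/w1.png

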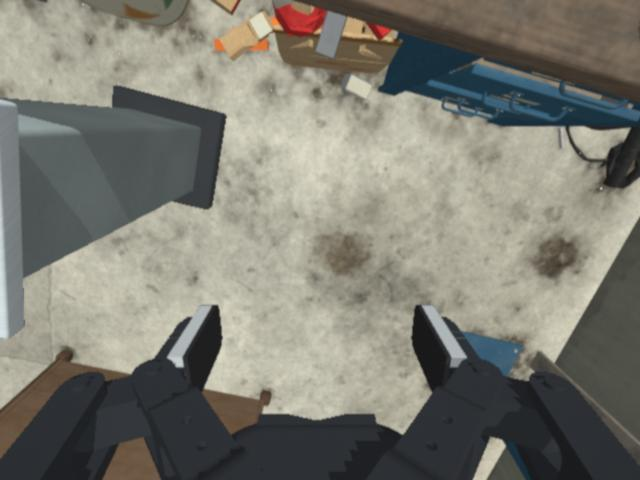

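View pics/w2.png

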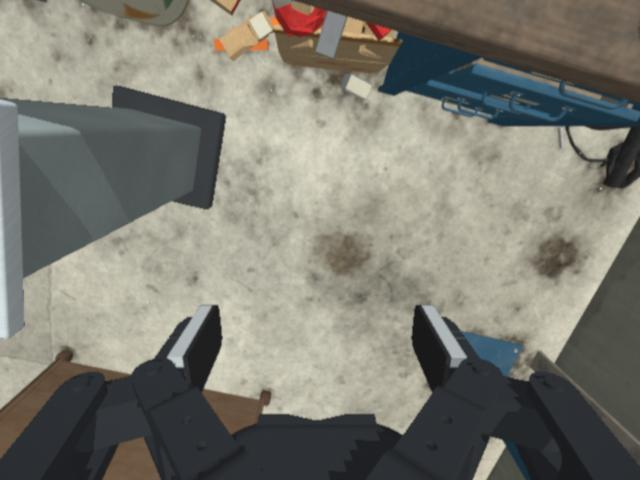

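The moves were refused because every row needs all seven keys. Both pictures therefore show only the start pose: the floor, with the fingers at about (200,340) and (440,340). That makes five viewed so far.

>>> carry_out(targets=[{"x":0.06,"y":0.035,"z":0.01,"ax":0,"ay":0,"az":0,"hand":1},{"x":0.12,"y":0.07,"z":0.02,"ax":0,"ay":0,"az":0,"hand":1},{"x":0.18,"y":0.105,"z":0.02,"ax":0,"ay":0,"az":0,"hand":1},{"x":0.24,"y":0.14,"z":0.02,"ax":0,"ay":0,"az":0,"hand":1},{"x":0.29,"y":0.17,"z":0.02,"ax":0,"ay":0,"az":0,"hand":1}])

```text
time_s: 0.82
eef_pos: [399.4, -350.3, 251.3]
ee_rot: [0.088, 0.702, 0.088, -0.702]
force: [0.4, -1.0, -0.4]
grip_width: 0.997
```

```bash
cat > shot.py <<'E'
import sys,pickle
from h import *
n=sys.argv[1]; s=ctrl.sense(); c=viewer.camera_info("wrist"); cv2.imwrite(f"pics/{n}.png",viewer.capture("wrist")); pickle.dump(c,open(n+".pkl","wb"))
print(s["time_s"],s["eef_pos"].round(1),np.abs(s["dq"]).max().round(3))
E
python3 - <<'E'
from h import *
E
python3 shot.py w1
```

```text
0.825 [ 399.4 -350.3  251.3] 0.975
```

>>> carry_out(targets=[{"x":0.0,"y":0.06,"z":0,"ax":0,"ay":0,"az":0,"hand":1},{"x":0.0,"y":0.12,"z":0,"ax":0,"ay":0,"az":0,"hand":1},{"x":0,"y":0.18,"z":0,"ax":0,"ay":0,"az":0,"hand":1},{"x":0,"y":0.24,"z":0,"ax":0,"ay":0,"az":0,"hand":1},{"x":-0.01,"y":0.3,"z":0,"ax":0,"ay":0,"az":0,"hand":1}])

```text
time_s: 1.5
eef_pos: [387.5, -49.8, 251.2]
ee_rot: [0.088, 0.702, 0.088, -0.702]
force: [1.6, 0.4, 0.6]
grip_width: 0.998
```

```bash
python3 shot.py w2
```

```text
1.5 [387.5 -49.8 251.2] 1.001
```

>>> carry_out(targets=[{"x":0.0,"y":0.06,"z":0,"ax":0,"ay":0,"az":0,"hand":1},{"x":0.0,"y":0.12,"z":0,"ax":0,"ay":0,"az":0,"hand":1},{"x":0.0,"y":0.18,"z":0,"ax":0,"ay":0,"az":0,"hand":1},{"x":0.0,"y":0.24,"z":0,"ax":0,"ay":0,"az":0,"hand":1},{"x":0.01,"y":0.28,"z":0,"ax":0,"ay":0,"az":0,"hand":1}])

```text
time_s: 2.17
eef_pos: [397.2, 230.8, 251.3]
ee_rot: [0.088, 0.702, 0.089, -0.701]
force: [0.6, -0.0, 0.4]
grip_width: 0.999
```

```bash
python3 shot.py w3; python3 -c "
import cv2,numpy as np
a=[cv2.imread(f'pics/w{i}.png') for i in (1,2,3)]
r=lambda x:cv2.resize(x,(400,300),interpolation=cv2.INTER_AREA)
cv2.imwrite('pics/m1.png',np.vstack([np.hstack([r(a[0]),r(a[1])]),np.hstack([r(a[2]),r(a[2])*0])]))"
```

```text
2.175 [397.2 230.8 251.3] 0.66
```

View pics/m1.png

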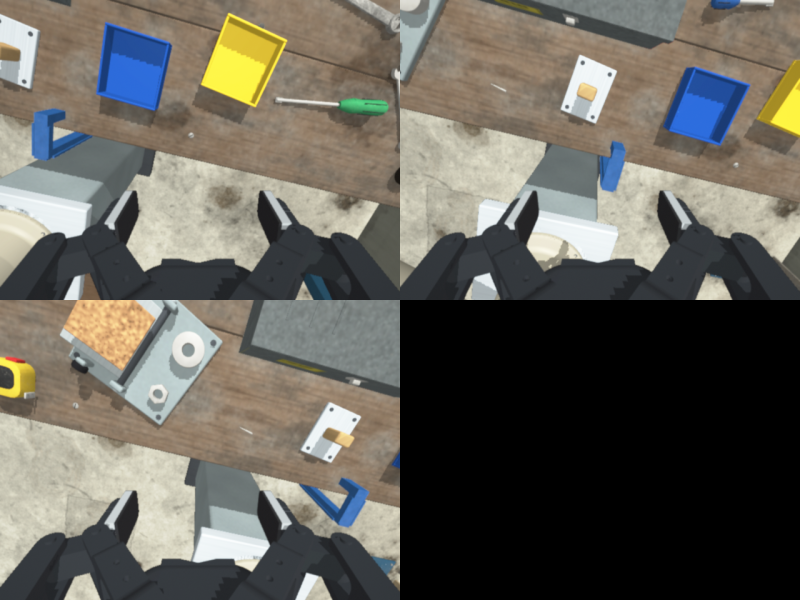

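The montage shows the blue bin at about (135,66) and the yellow bin at (245,60) in the top-left panel. The shoe is at (588,90) in the top-right panel. The bottom-left panel has the bearing at (189,349), the nut at (158,394) and the pad.

```bash
python3 - <<'E'
from h import *
import pickle
C={i:pickle.load(open(f"w{i}.pkl","rb")) for i in (1,2,3)}
def go(n,i,ps,z,ox=0,oy=0):
    c=np.array([onz(C[i],(x-ox)*1.6,(y-oy)*1.6,z) for x,y in ps]); print(n,c[:,:2].round(0).tolist(),c.mean(0).round(1)); return c
go("blue1",1,[(106,24),(171,39),(158,109),(98,93)],35)
go("blue2",2,[(691,67),(749,84),(720,146),(666,126)],35,400)
go("yel1",1,[(229,14),(287,40),(259,106),(203,83)],35)
b=go("bear",3,[(189,349)],30,0,300); n=go("nut",3,[(158,394)],28,0,300); print(np.linalg.norm((b-n)[0]), b[0]-n[0])
go("shoe",2,[(576,55),(616,71),(597,124),(561,111)],8,400)
go("shoe3",3,[(331,403),(360,415),(328,462),(302,449)],8,0,300)
go("grip2",2,[(587,92)],50,400)
go("jigcorn",3,[(173,297),(222,342),(159,426),(117,392)],12,0,300)
E
```

```text
blue1 [[521.0, -178.0], [525.0, -277.0], [415.0, -277.0], [417.0, -176.0]] [ 469.4 -227.3   35. ]
blue2 [[521.0, -170.0], [520.0, -271.0], [410.0, -271.0], [421.0, -164.0]] [ 468.  -219.2   35. ]
yel1 [[578.0, -353.0], [567.0, -449.0], [462.0, -442.0], [475.0, -341.0]] [ 520.7 -396.2   35. ]
bear [[516.0, 275.0]] [516.4 274.9  30. ]
nut [[437.0, 309.0]] [436.5 309.5  28. ]
87.04121303450026 [ 79.84295439 -34.6016676    2.        ]
shoe [[495.0, 15.0], [487.0, -58.0], [389.0, -49.0], [396.0, 21.0]] [441.9 -17.6   8. ]
shoe3 [[496.0, 7.0], [490.0, -54.0], [389.0, -39.0], [402.0, 22.0]] [444.3 -15.9   8. ]
grip2 [[444.0, -19.0]] [443.8 -18.6  50. ]
jigcorn [[583.0, 317.0], [542.0, 226.0], [379.0, 299.0], [420.0, 382.0]] [480.8 306.3  12. ]
```

>>> carry_out(targets=[{"x":0.03,"y":0.02,"z":-0.02,"ax":0,"ay":0,"az":0.18,"hand":1},{"x":0.05,"y":0.03,"z":-0.04,"ax":0,"ay":0,"az":0.36,"hand":1},{"x":0.06,"y":0.03,"z":-0.06,"ax":0,"ay":0,"az":0.54,"hand":1},{"x":0.06,"y":0.03,"z":-0.08,"ax":0,"ay":0,"az":0.72,"hand":1},{"x":0.06,"y":0.03,"z":-0.1,"ax":0,"ay":0,"az":0.89,"hand":1}])

```text
time_s: 2.85
eef_pos: [457.9, 258.2, 150.3]
ee_rot: [-0.383, -0.594, -0.383, 0.595]
force: [0.8, 0.6, -0.6]
grip_width: 0.998
```

```bash
python3 shot.py w4
```

```text
2.85 [457.9 258.2 150.3] 1.346
```

View pics/w4.png

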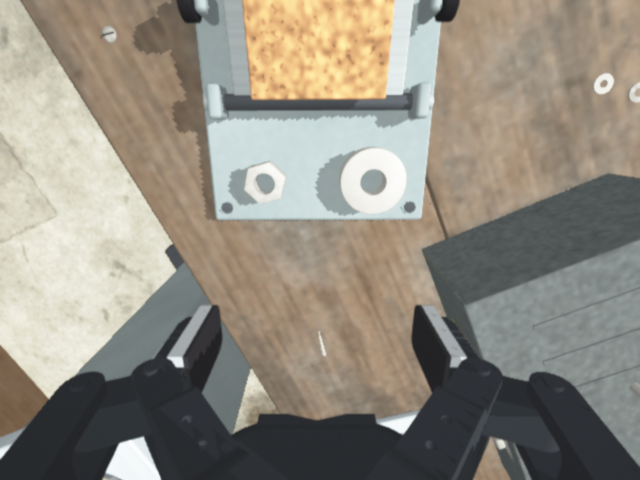

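The ledge fills the middle of the picture, with the bearing at (374,181), the nut at (265,182) and the front edge level at row 219, so the jaws are already along the ledge. The cork pad's low edge is at row 99.

```bash
python3 - <<'E'
from h import *
import pickle
c=pickle.load(open("w4.pkl","rb")); im=cv2.imread("pics/w4.png")
print("bear",onz(c,374,181,30).round(1),"nut",onz(c,265,182,28).round(1))
print("edge",onz(c,216,219,12).round(1),onz(c,422,218,12).round(1))
hsv=cv2.cvtColor(im,cv2.COLOR_BGR2HSV);print(hsv[205,300],hsv[168,262],hsv[150,374])
m=((hsv[...,1]<35)&(hsv[...,2]>195)).astype(np.uint8);m[:130]=0;m[215:]=0;m[:,:215]=0;m[:,425:]=0
cs,_=cv2.findContours(m,cv2.RETR_EXTERNAL,cv2.CHAIN_APPROX_NONE)
for k in cs:
    if cv2.contourArea(k)>300:
        print(cv2.contourArea(k),cv2.minEnclosingCircle(k),cv2.boundingRect(k))
        h=cv2.convexHull(k);P=np.array([onz(c,*p[0],28)[:2] for p in h]).astype(np.float32)
        print(cv2.minAreaRect(P)); ap=cv2.approxPolyDP(h,4,True)[:,0]; print(ap.tolist(),[onz(c,*p,28)[:2].round(0).tolist() for p in ap])
        for a in range(0,180,10):
            d=P@np.array([np.cos(np.radians(a)),np.sin(np.radians(a))]);print(a,round(float(np.ptp(d)),1),end="; ")
        print()
E
```

```text
bear [516.1 277.   30. ] nut [438.  311.3  28. ]
edge [381.4 299.   12. ] [543.9 226.2  12. ]
[ 88  18 221] [ 24   5 246] [ 30   3 250]
15885.5 ((319.5, 169.53565979003906), 111.72887420654297) (215, 130, 210, 85)
((479.3106689453125, 299.6383361816406), (64.84772491455078, 165.95257568359375), 65.5837173461914)
[[424, 130], [421, 214], [217, 214], [215, 130]] [[564.0, 297.0], [541.0, 236.0], [391.0, 304.0], [422.0, 361.0]]
0 173.6; 10 169.7; 20 160.6; 30 146.6; 40 128.1; 50 105.8; 60 80.2; 70 77.0; 80 102.8; 90 125.5; 100 144.4; 110 158.9; 120 168.5; 130 173.1; 140 172.3; 150 166.4; 160 166.9; 170 172.3;
```

>>> carry_out(targets=[{"x":0.037,"y":0.006,"z":0,"ax":0,"ay":0,"az":0.01,"hand":1},{"x":0.037,"y":0.006,"z":0,"ax":0,"ay":0,"az":0.01,"hand":1},{"x":0.037,"y":0.006,"z":0,"ax":0,"ay":0,"az":0.01,"hand":1}])

```text
time_s: 3.28
eef_pos: [494.5, 264.3, 151.3]
ee_rot: [-0.384, -0.594, -0.384, 0.594]
force: [-0.6, -0.6, 0.2]
grip_width: 0.999
```

```bash
python3 shot.py w5; python3 - <<'E'
from h import *
import pickle
c=pickle.load(open("w5.pkl","rb")); im=cv2.imread("pics/w5.png")
hsv=cv2.cvtColor(im,cv2.COLOR_BGR2HSV)
print(rot(ctrl.sense()["ee_rot"]).as_matrix().round(3))
m=((hsv[...,1]<11)&(hsv[...,2]>225)).astype(np.uint8)
cs,_=cv2.findContours(m,cv2.RETR_EXTERNAL,cv2.CHAIN_APPROX_NONE)
for k in cs:
    x,y,w,h=cv2.boundingRect(k)
    if 400<cv2.contourArea(k)<6000 and y<300:
        print(cv2.contourArea(k),(x,y,w,h))
        (u,v),r=cv2.minEnclosingCircle(k); print("centre",onz(c,u,v,29).round(1), "ell",cv2.fitEllipse(k))
        P=np.array([onz(c,*p[0],28)[:2] for p in cv2.convexHull(k)])
        print([(a,round(float(np.ptp(P@[np.cos(np.radians(a)),np.sin(np.radians(a))])),1)) for a in range(-90,90,10)])
E
```

```text
3.275 [494.5 264.3 151.3] 0.012
[[-0.     0.912 -0.411]
 [-0.    -0.411 -0.912]
 [-1.    -0.     0.   ]]
1018.5 (210, 189, 39, 37)
centre [438.1 310.9  29. ] ell ((228.8924560546875, 207.0791015625), (35.21859359741211, 37.35612869262695), 109.83930969238281)
[(-90, 30.0), (-80, 31.3), (-70, 31.7), (-60, 31.5), (-50, 30.5), (-40, 29.0), (-30, 30.5), (-20, 32.1), (-10, 32.8), (0, 32.5), (10, 31.2), (20, 29.9), (30, 31.1), (40, 31.8), (50, 31.8), (60, 30.8), (70, 29.3), (80, 28.7)]
3050.5 (303, 175, 64, 64)
centre [516.5 277.1  29. ] ell ((334.4090576171875, 206.26168823242188), (61.58306121826172, 63.11027526855469), 66.6346435546875)
[(-90, 51.6), (-80, 51.5), (-70, 51.5), (-60, 51.6), (-50, 51.4), (-40, 51.2), (-30, 51.3), (-20, 51.3), (-10, 51.2), (0, 51.2), (10, 51.4), (20, 51.1), (30, 51.6), (40, 51.7), (50, 51.9), (60, 52.1), (70, 52.0), (80, 51.6)]
2535.0 (340, 0, 27, 124)
centre [569.6 367.4  29. ] ell ((352.6643371582031, 55.29059982299805), (22.570341110229492, 179.6261444091797), 2.743166446685791)
[(-90, 76.3), (-80, 71.5), (-70, 64.6), (-60, 55.9), (-50, 45.5), (-40, 33.7), (-30, 21.0), (-20, 21.4), (-10, 34.4), (0, 46.4), (10, 56.9), (20, 65.7), (30, 72.5), (40, 77.1), (50, 79.3), (60, 79.2), (70, 78.7), (80, 78.7)]
```

>>> carry_out(targets=[{"x":0.022,"y":0.013,"z":-0.03,"ax":0,"ay":0,"az":0,"hand":1},{"x":0.022,"y":0.013,"z":-0.085,"ax":0,"ay":0,"az":0,"hand":1},{"x":0.022,"y":0.013,"z":-0.125,"ax":0,"ay":0,"az":0,"hand":1},{"x":0.022,"y":0.013,"z":-0.137,"ax":0,"ay":0,"az":0,"hand":1},{"x":0.022,"y":0.013,"z":-0.137,"ax":0,"ay":0,"az":0,"hand":1}], grip_force=40)

```text
time_s: 3.95
eef_pos: [516.9, 277.5, 15.0]
ee_rot: [0.384, 0.594, 0.384, -0.594]
force: [1.0, 0.4, -0.1]
grip_width: 1.005
```

>>> carry_out(targets=[{"x":0,"y":0,"z":0,"ax":0,"ay":0,"az":0,"hand":-1},{"x":0,"y":0,"z":0,"ax":0,"ay":0,"az":0,"hand":-1},{"x":0,"y":0,"z":0,"ax":0,"ay":0,"az":0,"hand":-1},{"x":0,"y":0,"z":0,"ax":0,"ay":0,"az":0,"hand":-1},{"x":0,"y":0,"z":0,"ax":0,"ay":0,"az":0,"hand":-1}])

```text
time_s: 4.58
eef_pos: [517.4, 277.7, 16.0]
ee_rot: [0.384, 0.594, 0.384, -0.593]
force: [-2.7, -0.4, 8.9]
grip_width: 0.572
```

>>> carry_out(targets=[{"x":0,"y":0,"z":0.05,"ax":0,"ay":0,"az":0,"hand":-1},{"x":0,"y":0,"z":0.1,"ax":0,"ay":0,"az":0,"hand":-1},{"x":-0.02,"y":-0.02,"z":0.15,"ax":0,"ay":0,"az":0,"hand":-1},{"x":-0.045,"y":-0.05,"z":0.19,"ax":0,"ay":0,"az":0.05,"hand":-1},{"x":-0.07,"y":-0.09,"z":0.21,"ax":0,"ay":0,"az":0.1,"hand":-1}])

```text
time_s: 5.2
eef_pos: [446.4, 186.9, 226.8]
ee_rot: [0.415, 0.574, 0.413, -0.572]
force: [0.1, -0.8, -1.2]
grip_width: 0.576
```

```bash
python3 shot.py w6; python3 - <<'E'
from h import *
s=ctrl.sense();print(s["joints"].round(2),s["grip_width"],s["force"])
E
```

```text
5.2 [446.4 186.9 226.8] 0.966
[ 0.15  0.22  1.63 -0.    1.29  0.47] 0.5785226828439775 [ 2.99642876 -0.18555715  2.81980899]
```

>>> carry_out(targets=[{"x":-0.01,"y":-0.06,"z":0,"ax":0,"ay":0,"az":0.05,"hand":-1},{"x":-0.02,"y":-0.12,"z":0,"ax":0,"ay":0,"az":0.1,"hand":-1},{"x":-0.02,"y":-0.18,"z":0,"ax":0,"ay":0,"az":0.15,"hand":-1},{"x":-0.02,"y":-0.24,"z":0,"ax":0,"ay":0,"az":0.2,"hand":-1},{"x":-0.02,"y":-0.3,"z":0,"ax":0,"ay":0,"az":0.25,"hand":-1}])

```text
time_s: 5.88
eef_pos: [426.4, -114.5, 224.9]
ee_rot: [0.482, 0.518, 0.482, -0.517]
force: [0.6, -0.5, -1.7]
grip_width: 0.574
```

>>> carry_out(targets=[{"x":0,"y":-0.06,"z":0,"ax":0,"ay":0,"az":0,"hand":-1},{"x":0.01,"y":-0.12,"z":0,"ax":0,"ay":0,"az":0,"hand":-1},{"x":0.03,"y":-0.175,"z":0,"ax":0,"ay":0,"az":0,"hand":-1},{"x":0.06,"y":-0.23,"z":0,"ax":0,"ay":0,"az":0,"hand":-1},{"x":0.09,"y":-0.28,"z":0,"ax":0,"ay":0,"az":0,"hand":-1}])

```text
time_s: 6.5
eef_pos: [517.3, -394.5, 224.7]
ee_rot: [0.482, 0.518, 0.481, -0.518]
force: [1.3, -0.4, -0.2]
grip_width: 0.574
```

>>> carry_out(targets=[{"x":0.002,"y":-0.002,"z":-0.06,"ax":0,"ay":0,"az":0,"hand":-1},{"x":0.002,"y":-0.002,"z":-0.12,"ax":0,"ay":0,"az":0,"hand":-1},{"x":0.002,"y":-0.002,"z":-0.17,"ax":0,"ay":0,"az":0,"hand":-1},{"x":0.002,"y":-0.002,"z":-0.197,"ax":0,"ay":0,"az":0,"hand":-1},{"x":0.002,"y":-0.002,"z":-0.197,"ax":0,"ay":0,"az":0,"hand":-1}])

```text
time_s: 7.12
eef_pos: [518.0, -393.8, 25.6]
ee_rot: [0.48, 0.518, 0.483, -0.518]
force: [-0.4, -0.2, -0.6]
grip_width: 0.576
```

>>> carry_out(targets=[{"x":0,"y":0,"z":0,"ax":0,"ay":0,"az":0,"hand":0.4},{"x":0,"y":0,"z":0,"ax":0,"ay":0,"az":0,"hand":0.4},{"x":0,"y":0,"z":0.02,"ax":0,"ay":0,"az":0,"hand":0.4},{"x":0,"y":0,"z":0.06,"ax":0,"ay":0,"az":0,"hand":1},{"x":0,"y":0,"z":0.12,"ax":0,"ay":0,"az":0,"hand":1}])

```text
time_s: 7.75
eef_pos: [518.4, -394.2, 149.4]
ee_rot: [0.481, 0.518, 0.482, -0.518]
force: [-0.0, -0.7, -0.2]
grip_width: 1.002
```

```bash
python3 shot.py w7; python3 -c "
import cv2,numpy as np
a=[cv2.imread('pics/w7.png'),cv2.imread('pics/w6.png')]
r=lambda x:cv2.resize(x,(400,300),interpolation=cv2.INTER_AREA)
cv2.imwrite('pics/m2.png',np.hstack([r(a[0]),r(a[1])]))"
```

```text
7.75 [ 518.4 -394.2  149.4] 0.97
```

View pics/m2.png

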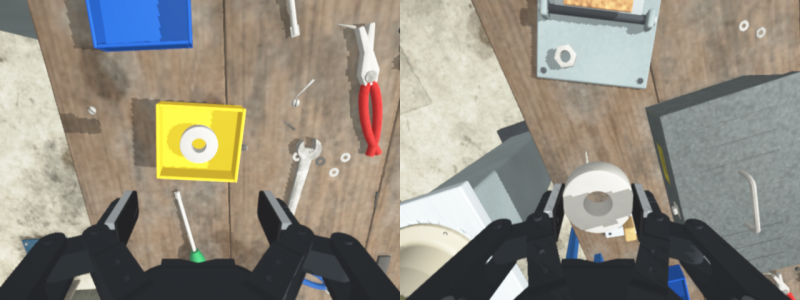

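The left panel shows the bearing lying in the middle of the yellow bin at (199,145). The right panel shows the nut still on the ledge. I'm heading back for the nut.

>>> carry_out(targets=[{"x":0,"y":0.03,"z":0.05,"ax":0,"ay":0,"az":-0.05,"hand":1},{"x":-0.03,"y":0.08,"z":0.08,"ax":0,"ay":0,"az":-0.1,"hand":1},{"x":-0.06,"y":0.13,"z":0.08,"ax":0,"ay":0,"az":-0.15,"hand":1},{"x":-0.08,"y":0.185,"z":0.08,"ax":0,"ay":0,"az":-0.2,"hand":1},{"x":-0.09,"y":0.245,"z":0.08,"ax":0,"ay":0,"az":-0.25,"hand":1}])

```text
time_s: 8.43
eef_pos: [427.9, -148.2, 229.0]
ee_rot: [0.414, 0.575, 0.411, -0.574]
force: [0.5, -0.2, 0.7]
grip_width: 1.0
```

>>> carry_out(targets=[{"x":0,"y":0.06,"z":0,"ax":0,"ay":0,"az":-0.05,"hand":1},{"x":0,"y":0.12,"z":0,"ax":0,"ay":0,"az":-0.1,"hand":1},{"x":0,"y":0.18,"z":0,"ax":0,"ay":0,"az":-0.15,"hand":1},{"x":0,"y":0.24,"z":0,"ax":0,"ay":0,"az":-0.2,"hand":1},{"x":0,"y":0.3,"z":0,"ax":0,"ay":0,"az":-0.25,"hand":1}])

```text
time_s: 9.05
eef_pos: [428.7, 152.4, 229.1]
ee_rot: [0.339, 0.622, 0.338, -0.62]
force: [0.5, -0.7, 0.3]
grip_width: 0.997
```

>>> carry_out(targets=[{"x":0,"y":0.04,"z":-0.03,"ax":0,"ay":0,"az":-0.05,"hand":1},{"x":0,"y":0.08,"z":-0.06,"ax":0,"ay":0,"az":-0.1,"hand":1},{"x":0,"y":0.11,"z":-0.075,"ax":0,"ay":0,"az":-0.13,"hand":1},{"x":0,"y":0.11,"z":-0.075,"ax":0,"ay":0,"az":-0.13,"hand":1},{"x":0,"y":0.11,"z":-0.075,"ax":0,"ay":0,"az":-0.13,"hand":1}])

```text
time_s: 9.68
eef_pos: [429.2, 260.1, 153.6]
ee_rot: [0.298, 0.642, 0.298, -0.641]
force: [0.2, 0.1, -0.4]
grip_width: 1.003
```

```bash
python3 shot.py w8; python3 - <<'E'
from h import *
import pickle
c=pickle.load(open("w8.pkl","rb")); im=cv2.imread("pics/w8.png")
s=ctrl.sense();T=rot(s["ee_rot"]).as_matrix();p=s["eef_pos"];print(T.round(3))
for xt in (0,-13,13): print(xt,[np.round(proj(c,p+T@np.array([xt,y,0])),0) for y in (-42.5,42.5,0)])
hsv=cv2.cvtColor(im,cv2.COLOR_BGR2HSV)
m=((hsv[...,1]<11)&(hsv[...,2]>225)).astype(np.uint8)
cs,_=cv2.findContours(m,cv2.RETR_EXTERNAL,cv2.CHAIN_APPROX_NONE)
for k in cs:
    x,y,w,h=cv2.boundingRect(k)
    if 400<cv2.contourArea(k)<3000 and y<330:
        (u,v),r=cv2.minEnclosingCircle(k); print(cv2.contourArea(k),(x,y,w,h),"centre",onz(c,u,v,28.5).round(1))
        P=np.array([onz(c,*p[0],28)[:2] for p in cv2.convexHull(k)])
        print([(a,round(float(np.ptp(P@[np.cos(np.radians(a)),np.sin(np.radians(a))])),1)) for a in range(-90,90,10)])
E
```

```text
9.675 [429.2 260.1 153.6] 0.015
[[ 0.002  0.763 -0.646]
 [ 0.001 -0.646 -0.763]
 [-1.     0.001 -0.002]]
0 [array([227., 308.]), array([404., 308.]), array([316., 308.])]
-13 [array([220., 323.]), array([412., 323.]), array([316., 323.])]
13 [array([234., 295.]), array([398., 295.]), array([316., 295.])]
1029.5 (264, 157, 37, 39) centre [437.5 310.8  28.5]
[(-90, 29.6), (-80, 31.1), (-70, 31.8), (-60, 31.5), (-50, 30.2), (-40, 28.4), (-30, 29.8), (-20, 31.2), (-10, 31.6), (0, 31.1), (10, 30.1), (20, 28.8), (30, 29.8), (40, 30.3), (50, 29.9), (60, 29.6), (70, 29.2), (80, 28.4)]
788.5 (370, 0, 23, 53) centre [557.9 345.4  28.5]
[(-90, 33.0), (-80, 31.5), (-70, 29.1), (-60, 25.8), (-50, 21.7), (-40, 16.9), (-30, 12.8), (-20, 14.1), (-10, 18.3), (0, 22.4), (10, 25.9), (20, 28.6), (30, 30.4), (40, 31.3), (50, 31.3), (60, 32.2), (70, 32.9), (80, 33.4)]
```

>>> carry_out(targets=[{"x":0.0086,"y":0.0508,"z":-0.01,"ax":0,"ay":0,"az":0,"hand":1},{"x":0.0086,"y":0.0508,"z":-0.07,"ax":0,"ay":0,"az":0,"hand":1},{"x":0.0086,"y":0.0508,"z":-0.12,"ax":0,"ay":0,"az":0,"hand":1},{"x":0.0086,"y":0.0508,"z":-0.1376,"ax":0,"ay":0,"az":0,"hand":1},{"x":0.0086,"y":0.0508,"z":-0.1376,"ax":0,"ay":0,"az":0,"hand":0}])

```text
time_s: 10.35
eef_pos: [438.0, 310.9, 15.3]
ee_rot: [0.297, 0.642, 0.297, -0.641]
force: [1.0, -0.3, 1.8]
grip_width: 0.822
```

>>> carry_out(targets=[{"x":0,"y":0,"z":0,"ax":0,"ay":0,"az":0,"hand":-1},{"x":0,"y":0,"z":0,"ax":0,"ay":0,"az":0,"hand":-1},{"x":0,"y":0,"z":0,"ax":0,"ay":0,"az":0,"hand":-1},{"x":0,"y":0,"z":0,"ax":0,"ay":0,"az":0,"hand":-1},{"x":0,"y":0,"z":0,"ax":0,"ay":0,"az":0,"hand":-1}])

```text
time_s: 10.98
eef_pos: [438.2, 311.5, 16.3]
ee_rot: [0.298, 0.642, 0.298, -0.64]
force: [-1.3, -0.7, 7.3]
grip_width: 0.336
```

>>> carry_out(targets=[{"x":0,"y":0,"z":0.05,"ax":0,"ay":0,"az":0,"hand":-1},{"x":0,"y":0,"z":0.1,"ax":0,"ay":0,"az":0,"hand":-1},{"x":0,"y":-0.03,"z":0.15,"ax":0,"ay":0,"az":0.05,"hand":-1},{"x":0,"y":-0.07,"z":0.19,"ax":0,"ay":0,"az":0.1,"hand":-1},{"x":0,"y":-0.12,"z":0.21,"ax":0,"ay":0,"az":0.15,"hand":-1}])

```text
time_s: 11.6
eef_pos: [437.7, 190.4, 227.5]
ee_rot: [0.346, 0.618, 0.345, -0.615]
force: [0.5, -1.0, -0.5]
grip_width: 0.332
```

```bash
python3 shot.py w9
```

```text
11.6 [437.7 190.4 227.5] 1.221
```

>>> carry_out(targets=[{"x":0,"y":-0.06,"z":0,"ax":0,"ay":0,"az":0.1,"hand":-1},{"x":0,"y":-0.12,"z":0,"ax":0,"ay":0,"az":0.2,"hand":-1},{"x":0,"y":-0.18,"z":0,"ax":0,"ay":0,"az":0.3,"hand":-1},{"x":0,"y":-0.24,"z":0,"ax":0,"ay":0,"az":0.4,"hand":-1},{"x":0.01,"y":-0.3,"z":0,"ax":0,"ay":0,"az":0.45,"hand":-1}])

```text
time_s: 12.28
eef_pos: [447.0, -110.6, 225.6]
ee_rot: [0.475, 0.525, 0.474, -0.524]
force: [0.9, 0.1, -0.0]
grip_width: 0.336
```

>>> carry_out(targets=[{"x":0.01,"y":-0.06,"z":0,"ax":0,"ay":0,"az":0,"hand":-1},{"x":0.02,"y":-0.113,"z":-0.03,"ax":0,"ay":0,"az":0,"hand":-1},{"x":0.02,"y":-0.113,"z":-0.09,"ax":0,"ay":0,"az":0,"hand":-1},{"x":0.02,"y":-0.113,"z":-0.15,"ax":0,"ay":0,"az":0,"hand":-1},{"x":0.02,"y":-0.113,"z":-0.195,"ax":0,"ay":0,"az":0,"hand":-1}])

```text
time_s: 12.9
eef_pos: [466.9, -221.6, 28.0]
ee_rot: [-0.473, -0.525, -0.474, 0.525]
force: [0.3, -0.2, -0.0]
grip_width: 0.334
```

>>> carry_out(targets=[{"x":0,"y":0,"z":0,"ax":0,"ay":0,"az":0,"hand":-1},{"x":0,"y":0,"z":0,"ax":0,"ay":0,"az":0,"hand":0.1},{"x":0,"y":0,"z":0,"ax":0,"ay":0,"az":0,"hand":0.1},{"x":0,"y":0,"z":0.03,"ax":0,"ay":0,"az":0,"hand":0.1},{"x":0,"y":0,"z":0.08,"ax":0,"ay":0,"az":0,"hand":0.5}])

```text
time_s: 13.52
eef_pos: [467.1, -221.6, 111.2]
ee_rot: [-0.474, -0.525, -0.474, 0.525]
force: [-0.1, 0.8, 0.5]
grip_width: 0.744
```

>>> carry_out(targets=[{"x":-0.02,"y":0.03,"z":0.05,"ax":0,"ay":0,"az":0,"hand":1},{"x":-0.04,"y":0.07,"z":0.09,"ax":0,"ay":0,"az":0,"hand":1},{"x":-0.06,"y":0.12,"z":0.1,"ax":0,"ay":0,"az":0,"hand":1},{"x":-0.06,"y":0.16,"z":0.1,"ax":0,"ay":0,"az":0,"hand":1},{"x":-0.06,"y":0.16,"z":0.1,"ax":0,"ay":0,"az":0,"hand":1}])

```text
time_s: 14.15
eef_pos: [407.4, -60.1, 211.3]
ee_rot: [0.476, 0.525, 0.474, -0.524]
force: [-0.1, -0.4, 0.4]
grip_width: 0.996
```

```bash
python3 shot.py w10; python3 - <<'E'
import cv2,numpy as np
from rig import viewer
cv2.imwrite('pics/side1.png',viewer.capture("side"))
r=lambda x:cv2.resize(x,(400,300),interpolation=cv2.INTER_AREA)
cv2.imwrite('pics/m3.png',np.vstack([np.hstack([r(cv2.imread('pics/w10.png')),cv2.resize(cv2.imread('pics/side1.png')[270:390,300:460],(400,300))]),np.hstack([r(cv2.imread('pics/w9.png')),r(cv2.imread('pics/w8.png'))])]))
E
```

```text
14.15 [407.4 -60.1 211.3] 0.056
```

View pics/m3.png

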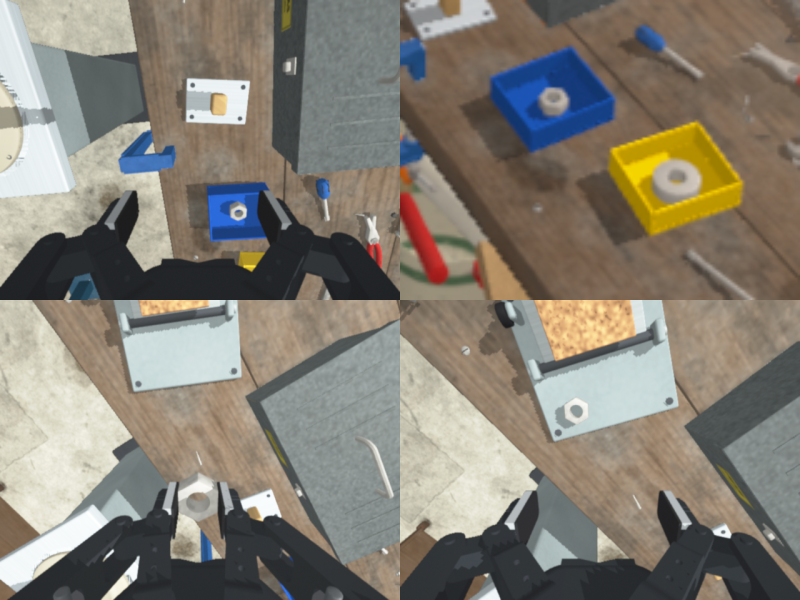

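Montage (ninth picture): the nut lies in the blue bin and the bearing in the yellow one. The shoe is undisturbed, with its grip at (219,104) in the top-left panel. Before I grip the shoe I'll take two unobstructed pad views.

>>> carry_out(targets=[{"x":0,"y":0.06,"z":0,"ax":0,"ay":0,"az":-0.05,"hand":1},{"x":0,"y":0.12,"z":0,"ax":0,"ay":0,"az":-0.1,"hand":1},{"x":0,"y":0.18,"z":0,"ax":0,"ay":0,"az":-0.15,"hand":1},{"x":0,"y":0.24,"z":0,"ax":0,"ay":0,"az":-0.2,"hand":1},{"x":0.01,"y":0.3,"z":0,"ax":0,"ay":0,"az":-0.25,"hand":1}])

```text
time_s: 14.88
eef_pos: [418.0, 239.4, 210.2]
ee_rot: [0.404, 0.581, 0.404, -0.58]
force: [1.7, -1.1, 0.5]
grip_width: 1.001
```

>>> carry_out(targets=[{"x":0.02,"y":0.03,"z":-0.01,"ax":0,"ay":0,"az":-0.05,"hand":1},{"x":0.04,"y":0.06,"z":-0.02,"ax":0,"ay":0,"az":-0.075,"hand":1},{"x":0.04,"y":0.06,"z":-0.02,"ax":0,"ay":0,"az":-0.075,"hand":1},{"x":0.04,"y":0.06,"z":-0.02,"ax":0,"ay":0,"az":-0.075,"hand":1}])

```text
time_s: 15.38
eef_pos: [457.7, 297.2, 189.8]
ee_rot: [-0.383, -0.595, -0.382, 0.595]
force: [0.7, 0.5, 0.0]
grip_width: 0.998
```

```bash
python3 shot.py p1
```

```text
15.375 [457.7 297.2 189.8] 0.019
```

>>> carry_out(targets=[{"x":0.02,"y":0.045,"z":-0.01,"ax":0,"ay":0,"az":0,"hand":1},{"x":0.045,"y":0.09,"z":-0.01,"ax":0,"ay":0,"az":0,"hand":1},{"x":0.045,"y":0.09,"z":-0.01,"ax":0,"ay":0,"az":0,"hand":1},{"x":0.045,"y":0.09,"z":-0.01,"ax":0,"ay":0,"az":0,"hand":1}])

```text
time_s: 15.92
eef_pos: [502.3, 387.1, 180.1]
ee_rot: [-0.383, -0.595, -0.382, 0.595]
force: [-0.0, -0.6, 0.3]
grip_width: 0.999
```

```bash
python3 shot.py p2; python3 - <<'E'
from h import *
r=lambda x:cv2.resize(x[:300],(640,300))
cv2.imwrite('pics/m4.png',np.vstack([cv2.imread('pics/p1.png')[:260],cv2.imread('pics/p2.png')[:320]]))
for n in("p1","p2"):
    im=cv2.imread(f"pics/{n}.png");hsv=cv2.cvtColor(im,cv2.COLOR_BGR2HSV);print(hsv[60,320],hsv[150,320])
E
```

```text
15.925 [502.3 387.1 180.1] 0.017
[ 17 112 241] [ 15  84 131]
[15 69 96] [ 87  10 221]
```

View pics/m4.png

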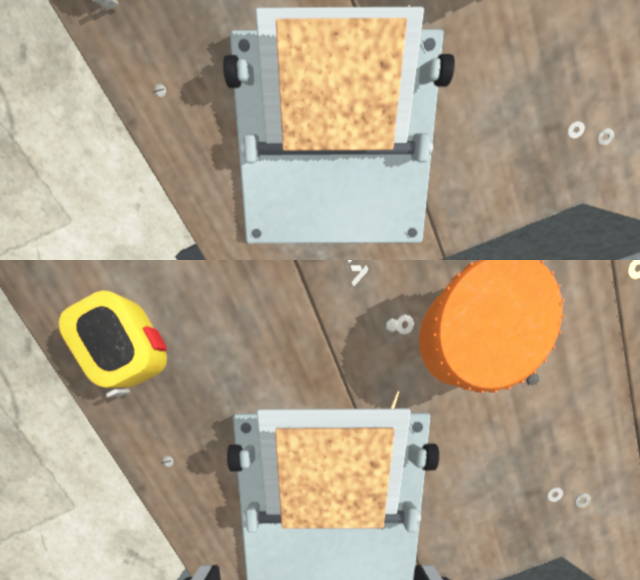

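Tenth picture: the cork corners in p1 are about (276,17), (407,18), (393,149), (282,150). In p2 they are about (276,168), (394,168), (384,267), (281,267). I'll fit the pad pose from those with subpixel edges.

```bash
cat > fit.py <<'E'
from h import *
import pickle
from scipy.optimize import least_squares
def quad(n,box):
    im=cv2.imread(f"pics/{n}.png");hsv=cv2.cvtColor(im,cv2.COLOR_BGR2HSV)
    m=((hsv[...,0]>8)&(hsv[...,0]<25)&(hsv[...,1]>55)&(hsv[...,2]>120)).astype(np.uint8)
    x0,y0,x1,y1=box;k=np.zeros_like(m);k[y0:y1,x0:x1]=m[y0:y1,x0:x1]
    k=cv2.morphologyEx(k,cv2.MORPH_CLOSE,np.ones((9,9)));k=cv2.morphologyEx(k,cv2.MORPH_OPEN,np.ones((15,15)))
    # edge lines: for each row/col outermost mask pixel boundaries, robust line fits
    ys,xs=np.nonzero(k);L=[]
    rows=np.arange(ys.min()+8,ys.max()-7);cols=np.arange(xs.min()+14,xs.max()-13)
    l=np.array([[np.nonzero(k[r])[0].min()-.5,r] for r in rows],np.float32);rr=np.array([[np.nonzero(k[r])[0].max()+.5,r] for r in rows],np.float32)
    t=np.array([[c,np.nonzero(k[:,c])[0].min()-.5] for c in cols],np.float32);b=np.array([[c,np.nonzero(k[:,c])[0].max()+.5] for c in cols],np.float32)
    F=[cv2.fitLine(p,cv2.DIST_HUBER,0,.01,.01).ravel() for p in (t,rr,b,l)]
    def X(a,b): 
        s=np.linalg.solve(np.array([[a[0],-b[0]],[a[1],-b[1]]]),[b[2]-a[2],b[3]-a[3]]);return a[2]+s[0]*a[0],a[3]+s[0]*a[1]
    return [X(F[3],F[0]),X(F[0],F[1]),X(F[1],F[2]),X(F[2],F[3])]  # TL TR BR BL
V={"p1":(268,5,415,158),"p2":(268,150,402,274)}
C={n:pickle.load(open(n+".pkl","rb")) for n in V};Q={n:quad(n,b) for n,b in V.items()}
for n in V: print(n,np.round(Q[n],1).tolist())
def fr(p):
    yaw,s=p[3],p[4];u=np.array([np.cos(yaw),np.sin(yaw),0]);y=np.array([-u[1],u[0],0]);x=u*np.cos(s)+np.array([0,0,np.sin(s)])
    return x,y,np.cross(x,y)
def corners(p):
    x,y,_=fr(p);return [p[:3]+45*(a*x+b*y) for a,b in ((1,1),(1,-1),(-1,-1),(-1,1))]
def res(p,names): return np.concatenate([np.subtract(proj(C[n],X),q) for n in names for X,q in zip(corners(p),Q[n])])
if __name__=="__main__":
    for names in (["p1"],["p2"],["p1","p2"]):
        r=least_squares(res,[527,386,60,np.radians(66),.3],args=(names,));print(names,r.x[:3].round(1),np.degrees(r.x[3:]).round(2),r.fun.round(1).tolist())
E
python3 fit.py
```

```text
p1 [[275.29998779296875, 17.5], [406.8999938964844, 17.5], [392.3999938964844, 150.5], [282.20001220703125, 150.5]]
p2 [[274.3999938964844, 167.5], [393.8999938964844, 167.5], [383.3999938964844, 267.5], [281.29998779296875, 267.5]]
['p1'] [518.1 387.9  58.5] [65.52  9.45] [-0.1, 0.2, 0.1, 0.2, 0.4, -0.3, -0.5, -0.2]
['p2'] [518.5 388.5  57.7] [65.72  9.7 ] [0.2, 0.2, 0.2, -0.3, -0.3, -0.2, -0.2, 0.2]
['p1', 'p2'] [518.3 388.2  57.3] [65.6   9.36] [0.2, 0.3, -0.3, -0.0, 0.3, -0.9, -0.1, -0.7, 0.5, 0.4, 0.1, 0.2, -0.4, 0.3, -0.2, 0.4]
```

>>> carry_out(targets=[{"x":-0.055,"y":-0.02,"z":0,"ax":0,"ay":0,"az":0,"hand":1},{"x":-0.11,"y":-0.03,"z":-0.01,"ax":0,"ay":0,"az":0,"hand":1},{"x":-0.165,"y":-0.03,"z":-0.02,"ax":0,"ay":0,"az":0,"hand":1},{"x":-0.18,"y":-0.03,"z":-0.025,"ax":0,"ay":0,"az":0,"hand":1},{"x":-0.18,"y":-0.03,"z":-0.025,"ax":0,"ay":0,"az":0,"hand":1}])

```text
time_s: 16.6
eef_pos: [322.3, 357.8, 155.3]
ee_rot: [0.383, 0.595, 0.383, -0.594]
force: [0.4, -0.0, -0.7]
grip_width: 1.002
```

```bash
python3 shot.py p3
```

```text
16.6 [322.3 357.8 155.3] 0.054
```

>>> carry_out(targets=[{"x":0.05,"y":-0.02,"z":0.035,"ax":0,"ay":0,"az":0,"hand":1},{"x":0.1,"y":-0.045,"z":0.035,"ax":0,"ay":0,"az":0,"hand":1},{"x":0.15,"y":-0.065,"z":0.035,"ax":0,"ay":0,"az":0,"hand":1},{"x":0.2,"y":-0.09,"z":0.035,"ax":0,"ay":0,"az":0,"hand":1},{"x":0.23,"y":-0.105,"z":0.035,"ax":0,"ay":0,"az":0,"hand":1}])

```text
time_s: 17.27
eef_pos: [555.7, 250.6, 189.5]
ee_rot: [0.382, 0.595, 0.382, -0.595]
force: [-0.4, -0.3, 0.4]
grip_width: 1.001
```

>>> carry_out(targets=[{"x":0,"y":0,"z":0,"ax":0,"ay":0,"az":0,"hand":1},{"x":0,"y":0,"z":0,"ax":0,"ay":0,"az":0,"hand":1}])

```text
time_s: 17.52
eef_pos: [552.6, 253.0, 189.6]
ee_rot: [0.382, 0.595, 0.383, -0.595]
force: [-0.5, -0.9, 0.5]
grip_width: 0.998
```

```bash
python3 shot.py p4; python3 - <<'E'
from h import *
import pickle
for n in("p3","p4"):
    c=pickle.load(open(n+".pkl","rb")); print(n,[np.round(proj(c,X)).tolist() for X in ([555,410,66],[536,428,65],[481,370,50],[541,407,65])])
cv2.imwrite('pics/m5.png',np.hstack([cv2.resize(cv2.imread('pics/p3.png')[:250,380:],(416,400),interpolation=2),cv2.resize(cv2.imread('pics/p4.png')[:250,:240],(384,400),interpolation=2)]))
E
```

```text
17.525 [552.6 253.  189.6] 0.021
p3 [[636.0, 16.0], [597.0, 0.0], [514.0, 134.0], [611.0, 33.0]]
p4 [[225.0, 31.0], [188.0, 17.0], [174.0, 133.0], [210.0, 46.0]]
```

View pics/m5.png

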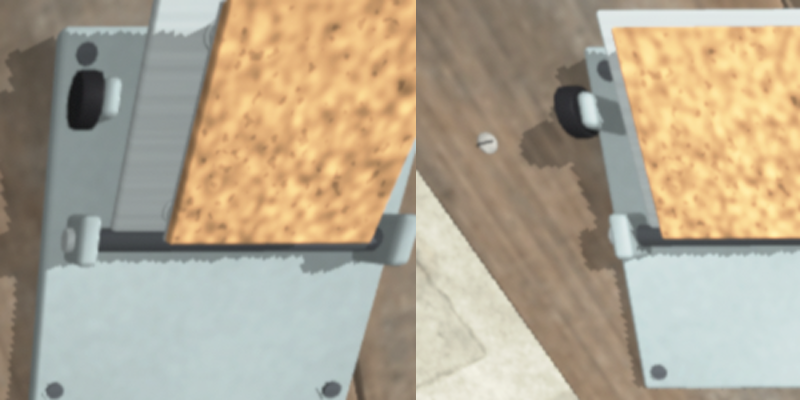

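Eleventh picture: p3 (left) shows the cork's low-edge corners at crop (170,243) and (375,243). p4 (right) shows the +y edge from (612,28) to (661,239). Both are added to the fit.

```bash
cat > fit2.py <<'E'
from fit import *
for n,b in {"p3":(480,104,639,160),"p4":(100,5,300,160)}.items():
    C[n]=pickle.load(open(n+".pkl","rb"));Q[n]=quad(n,b);print(n,np.round(Q[n],1).tolist())
use={"p1":(0,1,2,3),"p2":(2,3),"p3":(2,),"p4":(0,3)}
def res2(p,use): 
    c=corners(p);return np.concatenate([np.subtract(proj(C[n],c[i]),Q[n][i]) for n in use for i in use[n]])
for ks in (["p1","p4"],["p1","p3","p4"],["p1","p2","p3","p4"]):
    u={k:use[k] for k in ks};r=least_squares(res2,[527,386,60,1.15,.3],args=(u,),loss="soft_l1")
    cov=np.linalg.inv(r.jac.T@r.jac);print(ks,r.x[:3].round(1),np.degrees(r.x[3:]).round(2),"sd(1px)",np.sqrt(np.diag(cov)).round(3),r.fun.round(1).tolist())
E
python3 fit2.py
```

```text
p1 [[275.29998779296875, 17.5], [406.8999938964844, 17.5], [392.3999938964844, 150.5], [282.20001220703125, 150.5]]
p2 [[274.3999938964844, 167.5], [393.8999938964844, 167.5], [383.3999938964844, 267.5], [281.29998779296875, 267.5]]
p3 [[496.70001220703125, 103.5], [658.2999877929688, 103.5], [602.2000122070312, 152.5], [483.8999938964844, 152.5]]
p4 [[121.19999694824219, 17.0], [254.0, 15.399999618530273], [264.79998779296875, 149.5], [153.8000030517578, 149.5]]
['p1', 'p4'] [518.1 387.7  58.2] [65.69 10.7 ] sd(1px) [0.328 0.388 0.941 0.005 0.023] [-0.3, 0.8, 0.3, 0.3, 0.3, -0.5, -0.0, -0.1, 0.1, -0.3, -0.4, -0.2]
['p1', 'p3', 'p4'] [517.7 387.7  56.9] [65.35 12.5 ] sd(1px) [0.401 0.403 1.07  0.007 0.027] [-0.3, 1.1, 0.1, 1.5, -1.2, -0.5, -0.5, -0.8, 4.1, -0.1, -0.0, 0.0, 0.4, -0.9]
['p1', 'p2', 'p3', 'p4'] [517.9 387.6  57.4] [65.53 11.91] sd(1px) [0.316 0.376 0.777 0.005 0.02 ] [-0.3, 1.1, 0.3, 1.0, -0.5, -0.5, -0.1, -0.4, -1.1, -0.1, -0.2, -0.1, 5.8, -0.2, 0.0, -0.0, 0.3, -0.6]
```

p3's right edge was clipped, so I drop it. p1, p2 and p4 agree: pad centre about (518,388,58), yaw 65.6°, slope about 10–10.7°. I'll refine the slope by nulling the wrist torque at contact. Next is the shoe pose from w10.

```bash
python3 - <<'E'
from h import *
import pickle
c=pickle.load(open("w10.pkl","rb"));im=cv2.imread("pics/w10.png");hsv=cv2.cvtColor(im,cv2.COLOR_BGR2HSV)
b=im[110:215,280:420]; h=hsv[110:215,280:420]
wood=((h[...,0]>8)&(h[...,0]<25)&(h[...,1]>90)&(h[...,2]>170)).astype(np.uint8)
plate=((h[...,1]<40)&(h[...,2]>150)).astype(np.uint8)
k=cv2.morphologyEx(plate,cv2.MORPH_CLOSE,np.ones((5,5)));k=cv2.morphologyEx(k,cv2.MORPH_OPEN,np.ones((5,5)))
pts=cv2.findNonZero(k)+np.array([280,110]);hull=cv2.convexHull(pts)
P=np.array([onz(c,*p[0],8)[:2] for p in hull],np.float32);print("plate",cv2.minAreaRect(P))
w=cv2.morphologyEx(wood,cv2.MORPH_OPEN,np.ones((3,3)));q=cv2.findNonZero(w)
if q is not None:
    q=q+np.array([280,110]);P=np.array([onz(c,*p[0],50)[:2] for p in cv2.convexHull(q)],np.float32);print("wood",len(q),cv2.minAreaRect(P))
f=np.array([onz(c,x*1.6,y*1.6,8)[:2] for x,y in[(187,78),(249,80),(247,124),(186,121)]]);print(f.round(0).tolist(),f.mean(0))
print(ctrl.sense()["eef_pos"])
E
```

```text
plate ((443.38250732421875, -17.674808502197266), (70.72599029541016, 100.08834838867188), 82.4983901977539)
wood 653 ((443.21087646484375, -16.892120361328125), (27.831693649291992, 18.65646743774414), 80.82571411132812)
[[400.0, 23.0], [496.0, 11.0], [491.0, -59.0], [390.0, -44.0]] [444.16814948 -16.94565824]
[552.22093859 253.35648016 189.79921231]
```

>>> carry_out(targets=[{"x":-0.05,"y":-0.03,"z":0.02,"ax":0,"ay":0,"az":-0.18,"hand":1},{"x":-0.1,"y":-0.06,"z":0.02,"ax":0,"ay":0,"az":-0.36,"hand":1},{"x":-0.12,"y":-0.115,"z":0.02,"ax":0,"ay":0,"az":-0.54,"hand":1},{"x":-0.12,"y":-0.17,"z":0.02,"ax":0,"ay":0,"az":-0.72,"hand":1},{"x":-0.115,"y":-0.225,"z":0.02,"ax":0,"ay":0,"az":-0.9,"hand":1}])

```text
time_s: 18.2
eef_pos: [436.7, 27.3, 210.4]
ee_rot: [0.085, 0.703, 0.084, -0.701]
force: [0.7, -0.3, 0.1]
grip_width: 0.997
```

>>> carry_out(targets=[{"x":0,"y":-0.03,"z":-0.02,"ax":0,"ay":0,"az":-0.15,"hand":1},{"x":0,"y":-0.03,"z":-0.03,"ax":0,"ay":0,"az":-0.3,"hand":1},{"x":0,"y":-0.03,"z":-0.06,"ax":0,"ay":0,"az":-0.378,"hand":1},{"x":0,"y":-0.03,"z":-0.06,"ax":0,"ay":0,"az":-0.378,"hand":1},{"x":0,"y":-0.03,"z":-0.06,"ax":0,"ay":0,"az":-0.378,"hand":1}])

```text
time_s: 18.82
eef_pos: [437.8, -1.6, 150.8]
ee_rot: [-0.046, 0.706, -0.047, -0.705]
force: [-0.1, 0.4, -0.6]
grip_width: 1.001
```

```bash
python3 shot.py s1; python3 - <<'E'
from h import *
import pickle
s=ctrl.sense();T=rot(s["ee_rot"]).as_matrix();print("yaw",np.degrees(np.arctan2(T[1,1],T[0,1])).round(2),s["joints"].round(2))
c=pickle.load(open("s1.pkl","rb"));im=cv2.imread("pics/s1.png");h=cv2.cvtColor(im,cv2.COLOR_BGR2HSV)
u,v=proj(c,[443.4,-17.7,20]);print(u,v);x0,y0=int(u)-120,max(0,int(v)-130);b=h[y0:int(v)+130,x0:int(u)+120]
plate=((b[...,1]<40)&(b[...,2]>150)).astype(np.uint8);k=cv2.morphologyEx(plate,cv2.MORPH_OPEN,np.ones((5,5)))
n,l,st,ce=cv2.connectedComponentsWithStats(k);print(st.tolist(),x0,y0)
wood=((b[...,0]>8)&(b[...,0]<25)&(b[...,1]>90)&(b[...,2]>170)).astype(np.uint8);w=cv2.morphologyEx(wood,cv2.MORPH_OPEN,np.ones((5,5)))
for m,z in((k,8),(w,50)):
    q=cv2.findNonZero(m)+np.array([x0,y0]);P=np.array([onz(c,*p[0],z)[:2] for p in cv2.convexHull(q)],np.float32);print(z,cv2.minAreaRect(P))
E
```

```text
18.825 [437.8  -1.6 150.8] 0.005
yaw -97.58 [-0.27  0.21  1.86 -0.    1.07  1.43]
333.8702675978415 220.07054325013533
[[0, 0, 240, 260, 52761], [13, 0, 12, 10, 86], [82, 0, 8, 6, 43], [93, 0, 6, 6, 35], [131, 0, 7, 4, 27], [32, 21, 21, 14, 230], [79, 67, 85, 112, 7527], [211, 215, 29, 45, 541], [178, 228, 17, 32, 230], [8, 242, 61, 18, 920]] 213 90
8 ((424.5532531738281, -21.004501342773438), (233.14698791503906, 239.80621337890625), 82.38894653320312)
50 ((448.3904113769531, -18.379383087158203), (27.18280601501465, 26.635345458984375), 82.42742919921875)
```

>>> carry_out(targets=[{"x":0.0056,"y":-0.0161,"z":-0.03,"ax":0,"ay":0,"az":0,"hand":1},{"x":0.0056,"y":-0.0161,"z":-0.08,"ax":0,"ay":0,"az":0,"hand":1},{"x":0.0056,"y":-0.0161,"z":-0.12,"ax":0,"ay":0,"az":0,"hand":1},{"x":0.0056,"y":-0.0161,"z":-0.1348,"ax":0,"ay":0,"az":0,"hand":1},{"x":0.0056,"y":-0.0161,"z":-0.1348,"ax":0,"ay":0,"az":0,"hand":0}], grip_force=40)

```text
time_s: 19.5
eef_pos: [443.2, -17.8, 14.9]
ee_rot: [0.047, -0.705, 0.047, 0.706]
force: [0.2, -0.3, 0.4]
grip_width: 0.815
```

>>> carry_out(targets=[{"x":0,"y":0,"z":0,"ax":0,"ay":0,"az":0,"hand":-1},{"x":0,"y":0,"z":0,"ax":0,"ay":0,"az":0,"hand":-1},{"x":0,"y":0,"z":0,"ax":0,"ay":0,"az":0,"hand":-1},{"x":0,"y":0,"z":0,"ax":0,"ay":0,"az":0,"hand":-1},{"x":0,"y":0,"z":0,"ax":0,"ay":0,"az":0,"hand":-1}])

```text
time_s: 20.12
eef_pos: [443.7, -18.1, 15.9]
ee_rot: [-0.047, 0.706, -0.048, -0.705]
force: [0.0, -0.2, 6.3]
grip_width: 0.348
```

>>> carry_out(targets=[{"x":0,"y":0.01,"z":0.05,"ax":0,"ay":0,"az":0,"hand":-1},{"x":-0.005,"y":0.03,"z":0.1,"ax":0,"ay":0,"az":0.1,"hand":-1},{"x":-0.01,"y":0.06,"z":0.15,"ax":0,"ay":0,"az":0.25,"hand":-1},{"x":-0.01,"y":0.1,"z":0.17,"ax":0,"ay":0,"az":0.4,"hand":-1},{"x":-0.01,"y":0.15,"z":0.17,"ax":0,"ay":0,"az":0.55,"hand":-1}])

```text
time_s: 20.75
eef_pos: [433.6, 133.1, 187.0]
ee_rot: [0.148, 0.693, 0.147, -0.69]
force: [-0.0, -0.5, -2.1]
grip_width: 0.348
```

>>> carry_out(targets=[{"x":0.01,"y":0.055,"z":0,"ax":0,"ay":0,"az":0.18,"hand":-1},{"x":0.02,"y":0.11,"z":0,"ax":0,"ay":0,"az":0.36,"hand":-1},{"x":0.03,"y":0.165,"z":0,"ax":0,"ay":0,"az":0.54,"hand":-1},{"x":0.045,"y":0.22,"z":0,"ax":0,"ay":0,"az":0.727,"hand":-1},{"x":0.06,"y":0.24,"z":-0.01,"ax":0,"ay":0,"az":0.727,"hand":-1}])

```text
time_s: 21.38
eef_pos: [492.8, 375.0, 175.3]
ee_rot: [0.384, 0.594, 0.384, -0.593]
force: [0.4, -0.9, -2.5]
grip_width: 0.345
```

>>> carry_out(targets=[{"x":0,"y":0,"z":0,"ax":0,"ay":0,"az":0,"hand":-1},{"x":0,"y":0,"z":0,"ax":0,"ay":0,"az":0,"hand":-1}])

```text
time_s: 21.62
eef_pos: [492.7, 371.5, 175.1]
ee_rot: [-0.382, -0.595, -0.382, 0.595]
force: [0.5, 0.4, -1.6]
grip_width: 0.344
```

```bash
python3 shot.py s2; python3 - <<'E'
from h import *
s=ctrl.sense();T=rot(s["ee_rot"]).as_matrix();print(T.round(4).tolist(),"yaw",np.degrees(np.arctan2(T[1,1],T[0,1])).round(2),s["joints"].round(2),s["force"].round(2),s["wrist_torque"].round(3),s["grip_width"])
E
```

```text
21.625 [492.7 371.5 175.1] 0.014
[[0.0003, 0.9095, -0.4156], [0.0, -0.4156, -0.9095], [-1.0, 0.0002, -0.0001]] yaw -24.56 [ 0.46  0.56  1.28 -0.    1.3   0.88] [-0.2  -0.32 -1.43] [ 0.032  0.002 -0.01 ] 0.34541943005124004
```

View pics/s2.png

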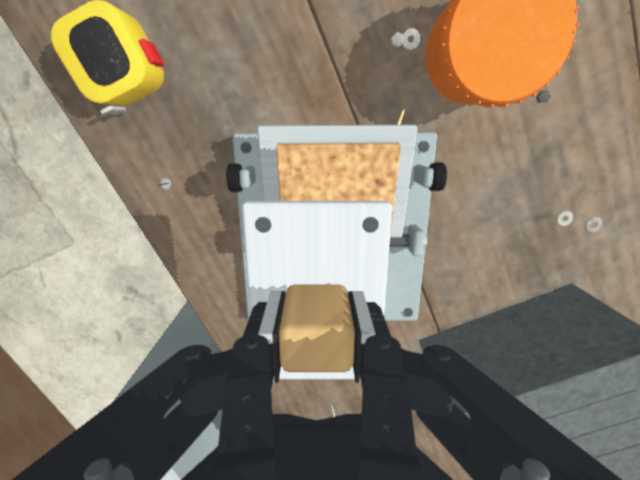

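Twelfth and last picture: the shoe is held square, its uphill edge level at row 202 (244 to 391), and the cork is clear ahead at rows 143–200. I now tilt it about 10.5° and hover to tare.

>>> carry_out(targets=[{"x":0.01,"y":0.003,"z":-0.01,"ax":0.083,"ay":-0.038,"az":0,"hand":-1},{"x":0.021,"y":0.007,"z":-0.03,"ax":0.167,"ay":-0.076,"az":0,"hand":-1},{"x":0.021,"y":0.007,"z":-0.062,"ax":0.167,"ay":-0.076,"az":0,"hand":-1},{"x":0.021,"y":0.007,"z":-0.062,"ax":0.167,"ay":-0.076,"az":0,"hand":-1},{"x":0.021,"y":0.007,"z":-0.062,"ax":0.167,"ay":-0.076,"az":0,"hand":-1}], grip_force=30)

```text
time_s: 22.3
eef_pos: [514.6, 379.2, 114.7]
ee_rot: [0.346, 0.648, 0.416, -0.537]
force: [0.1, 0.6, -1.4]
grip_width: 0.345
```

```bash
cat > st.py <<'E'
from h import *
import json,os,sys
# averages readings over camera calls (0.05 s each) ; pad-frame force/torque relative to tare
s0=[]
for i in range(6): viewer.capture("wrist"); s0.append(ctrl.sense())
F=np.mean([s["force"] for s in s0],0);M=np.mean([s["wrist_torque"] for s in s0],0);p=np.mean([s["eef_pos"] for s in s0],0)
T=rot(s0[-1]["ee_rot"]).as_matrix()
u=np.array([np.cos(np.radians(65.6)),np.sin(np.radians(65.6)),0]);yj=np.array([-u[1],u[0],0])
n=-T[:,0];tilt=np.degrees(np.arcsin(-n@u));roll=np.degrees(np.arcsin(n@yj));yaw=np.degrees(np.arctan2(T[1,1],T[0,1]))
if "tare" in sys.argv: json.dump([F.tolist(),M.tolist()],open("tare.json","w"))
F0,M0=map(np.array,json.load(open("tare.json")));dF=F-F0;dM=M-M0
P=np.array([518.1,387.8,58.0]);x=np.cross(yj,n)
e=p-16*n-P
print("t",s0[-1]["time_s"],"tcp",p.round(1),"tilt %.2f roll %.2f yaw %.2f"%(tilt,roll,yaw),"shoe rel pad xyz",[round(float(e@a),1) for a in(x,yj,n)])
print("dF n/x/y",[round(float(dF@a),2) for a in(n,x,yj)],"dM about x,yj,n",[round(float(dM@a),3) for a in(x,yj,n)],"grip",round(float(s0[-1]["grip_width"]),3), "Fraw",F.round(2),"M",M.round(3))
E
python3 st.py tare
```

```text
t 22.6 tcp [514.4 379.3 114.2] tilt 10.55 roll 0.05 yaw -24.51 shoe rel pad xyz [1.2, -0.2, 40.9]
dF n/x/y [0.0, 0.0, 0.0] dM about x,yj,n [0.0, 0.0, 0.0] grip 0.347 Fraw [ 0.06 -0.37 -1.72] M [-0.147  0.058 -0.007]
```

>>> carry_out(targets=[{"x":0.0013,"y":0.0028,"z":-0.0167,"ax":0,"ay":0,"az":0,"hand":-1},{"x":0.0024,"y":0.0053,"z":-0.0315,"ax":0,"ay":0,"az":0,"hand":-1},{"x":0.0026,"y":0.0058,"z":-0.0344,"ax":0,"ay":0,"az":0,"hand":-1},{"x":0.0026,"y":0.0058,"z":-0.0344,"ax":0,"ay":0,"az":0,"hand":-1}])

```text
time_s: 23.1
eef_pos: [516.6, 384.9, 78.1]
ee_rot: [0.346, 0.647, 0.416, -0.538]
force: [0.1, -0.4, -1.8]
grip_width: 0.341
```

```bash
python3 st.py
```

```text
t 23.4 tcp [516.8 385.   78.8] tilt 10.54 roll 0.04 yaw -24.53 shoe rel pad xyz [0.7, -0.0, 5.0]
dF n/x/y [-0.14, 0.31, 0.32] dM about x,yj,n [0.009, -0.009, -0.014] grip 0.343 Fraw [-0.09  0.06 -1.8 ] M [-0.134  0.064 -0.019]
```

>>> carry_out(targets=[{"x":0.0003,"y":0.0007,"z":-0.0039,"ax":0,"ay":0,"az":0,"hand":-1},{"x":0.0003,"y":0.0007,"z":-0.0039,"ax":0,"ay":0,"az":0,"hand":-1},{"x":0.0003,"y":0.0007,"z":-0.0039,"ax":0,"ay":0,"az":0,"hand":-1}])

```text
time_s: 23.78
eef_pos: [517.1, 385.7, 74.8]
ee_rot: [0.346, 0.647, 0.416, -0.538]
force: [0.7, -0.8, -0.3]
grip_width: 0.343
```

```bash
python3 st.py
```

```text
t 24.075 tcp [517.1 385.7  74.8] tilt 10.54 roll 0.04 yaw -24.53 shoe rel pad xyz [0.8, -0.0, 0.9]
dF n/x/y [2.25, 0.83, -0.81] dM about x,yj,n [-0.083, -0.288, -0.044] grip 0.344 Fraw [ 0.97 -0.34  0.64] M [ 0.085 -0.128 -0.065]
```

>>> carry_out(targets=[{"x":0.0002,"y":0.0005,"z":-0.003,"ax":0,"ay":0,"az":0,"hand":-1},{"x":0.0002,"y":0.0005,"z":-0.003,"ax":0,"ay":0,"az":0,"hand":-1},{"x":0.0002,"y":0.0005,"z":-0.003,"ax":0,"ay":0,"az":0,"hand":-1}])

```text
time_s: 24.45
eef_pos: [517.3, 386.2, 71.8]
ee_rot: [0.346, 0.647, 0.416, -0.538]
force: [1.1, -0.4, 3.7]
grip_width: 0.347
```

```bash
python3 st.py
```

```text
t 24.75 tcp [517.3 386.2  71.8] tilt 10.54 roll 0.04 yaw -24.53 shoe rel pad xyz [0.7, 0.0, -2.1]
dF n/x/y [4.55, 1.68, -1.51] dM about x,yj,n [-0.225, -0.51, -0.077] grip 0.348 Fraw [ 1.78 -0.25  3.06] M [ 0.232 -0.342 -0.124]
```

Contact came at the uphill end: the moment about the hinge is −0.5 Nm, so the pad is steeper than the shoe. I increase the tilt in steps and watch the torque.

>>> carry_out(targets=[{"x":0,"y":0,"z":0,"ax":0.016,"ay":-0.0072,"az":0,"hand":-1},{"x":0,"y":0,"z":0,"ax":0.016,"ay":-0.0072,"az":0,"hand":-1},{"x":0,"y":0,"z":0,"ax":0.016,"ay":-0.0072,"az":0,"hand":-1}])

```text
time_s: 25.12
eef_pos: [517.1, 386.0, 71.5]
ee_rot: [0.342, 0.651, 0.419, -0.532]
force: [2.3, -0.5, 2.1]
grip_width: 0.347
```

```bash
python3 st.py
```

```text
t 25.425 tcp [517.1 386.1  71.5] tilt 11.51 roll 0.01 yaw -24.52 shoe rel pad xyz [0.7, 0.2, -2.4]
dF n/x/y [4.82, 1.79, -1.48] dM about x,yj,n [-0.296, -0.066, 0.071] grip 0.345 Fraw [ 1.74 -0.26  3.37] M [-0.213 -0.247  0.003]
```

>>> carry_out(targets=[{"x":0,"y":0,"z":0,"ax":0.016,"ay":-0.0072,"az":0,"hand":-1},{"x":0,"y":0,"z":0,"ax":0.016,"ay":-0.0072,"az":0,"hand":-1},{"x":0,"y":0,"z":0,"ax":0.016,"ay":-0.0072,"az":0,"hand":-1}])

```text
time_s: 25.8
eef_pos: [517.0, 385.9, 71.4]
ee_rot: [0.338, 0.656, 0.422, -0.527]
force: [0.9, -1.9, 2.7]
grip_width: 0.348
```

```bash
python3 st.py
```

```text
t 26.1 tcp [517.  385.9  71.4] tilt 12.49 roll -0.01 yaw -24.51 shoe rel pad xyz [0.8, 0.3, -2.4]
dF n/x/y [5.34, -1.61, -1.44] dM about x,yj,n [-0.297, 0.537, 0.073] grip 0.344 Fraw [ 0.25 -3.46  3.15] M [-0.762  0.001 -0.   ]
```

The moment crosses from the uphill to the downhill edge between 10.5° and 11.5°, so the slope is about 11.0°. I lift off, set 11.0°, tare again and press.

>>> carry_out(targets=[{"x":-0.0006,"y":-0.0013,"z":0.0078,"ax":0,"ay":0,"az":0,"hand":-1},{"x":-0.0006,"y":-0.0013,"z":0.0078,"ax":-0.0239,"ay":0.0108,"az":0,"hand":-1},{"x":-0.0006,"y":-0.0013,"z":0.0078,"ax":-0.0239,"ay":0.0108,"az":0,"hand":-1},{"x":-0.0006,"y":-0.0013,"z":0.0078,"ax":-0.0239,"ay":0.0108,"az":0,"hand":-1}])

```text
time_s: 26.6
eef_pos: [516.2, 384.9, 78.9]
ee_rot: [0.344, 0.649, 0.418, -0.535]
force: [-0.2, 0.2, -1.5]
grip_width: 0.347
```

```bash
python3 st.py; python3 st.py tare
```

```text
t 26.9 tcp [516.4 384.8  79.1] tilt 11.02 roll 0.00 yaw -24.53 shoe rel pad xyz [0.7, 0.3, 5.4]
dF n/x/y [-0.23, 0.19, 0.35] dM about x,yj,n [0.005, -0.017, 0.008] grip 0.344 Fraw [-0.16 -0.02 -1.91] M [-0.13   0.054  0.001]
t 27.2 tcp [516.5 384.8  79.3] tilt 11.02 roll 0.01 yaw -24.52 shoe rel pad xyz [0.7, 0.2, 5.6]
dF n/x/y [0.0, 0.0, 0.0] dM about x,yj,n [0.0, 0.0, 0.0] grip 0.343 Fraw [ 0.28 -0.51 -2.08] M [-0.145  0.072 -0.003]
```

>>> carry_out(targets=[{"x":0.0006,"y":0.0014,"z":-0.0078,"ax":0,"ay":0,"az":0,"hand":-1},{"x":0.0006,"y":0.0014,"z":-0.0078,"ax":0,"ay":0,"az":0,"hand":-1},{"x":0.0006,"y":0.0014,"z":-0.0078,"ax":0,"ay":0,"az":0,"hand":-1}])

```text
time_s: 27.58
eef_pos: [517.4, 386.2, 71.9]
ee_rot: [0.344, 0.649, 0.417, -0.535]
force: [0.4, -0.2, 2.7]
grip_width: 0.34
```

```bash
python3 st.py
```

```text
t 27.875 tcp [517.4 386.3  71.9] tilt 11.06 roll 0.04 yaw -24.53 shoe rel pad xyz [1.0, 0.0, -2.1]
dF n/x/y [5.21, 1.26, -0.39] dM about x,yj,n [-0.138, -0.299, -0.074] grip 0.346 Fraw [ 0.74 -0.45  3.28] M [ 0.077 -0.161 -0.101]
```

The load now sits within the face (about +16 mm uphill of centre), so the shoe is flush. I press on to about 8 mm.

>>> carry_out(targets=[{"x":0.0002,"y":0.0003,"z":-0.0018,"ax":0,"ay":0,"az":0,"hand":-1},{"x":0.0003,"y":0.0006,"z":-0.0035,"ax":0,"ay":0,"az":0,"hand":-1},{"x":0.0003,"y":0.0006,"z":-0.0035,"ax":0,"ay":0,"az":0,"hand":-1},{"x":0.0003,"y":0.0006,"z":-0.0035,"ax":0,"ay":0,"az":0,"hand":-1}])

```text
time_s: 28.38
eef_pos: [517.7, 386.9, 68.3]
ee_rot: [0.344, 0.649, 0.417, -0.535]
force: [0.2, -1.4, 6.1]
grip_width: 0.344
```

```bash
python3 st.py
```

```text
t 28.675 tcp [517.7 386.9  68.3] tilt 11.06 roll 0.04 yaw -24.53 shoe rel pad xyz [1.0, 0.0, -5.7]
dF n/x/y [7.48, 0.76, -1.18] dM about x,yj,n [-0.103, -0.318, -0.061] grip 0.343 Fraw [ 1.07 -1.62  5.4 ] M [ 0.107 -0.14  -0.082]
```

```bash
python3 shot.py f1; python3 - <<'E'
from h import *
import pickle
c=pickle.load(open("f1.pkl","rb"));g=cv2.cvtColor(cv2.imread("pics/f1.png"),cv2.COLOR_BGR2HSV)
s=ctrl.sense();p=s["eef_pos"];T=rot(s["ee_rot"]).as_matrix();n=-T[:,0];y=-T[:,1];x=np.cross(y,n);o=p-16*n
for nm,a,b,h in(("UL",50,35,8),("UR",50,-35,8),("LL",-50,35,8)): print(nm,np.round(proj(c,o+a*x+b*y+h*n),1))
m=((g[...,1]<30)&(g[...,2]>190)).astype(np.uint8)
u,v=proj(c,o+35*x+8*n);print("probe",u,v)
n_,l,st,_=cv2.connectedComponentsWithStats(m);k=l[int(v),int(u)];print("plate comp",st[k].tolist())
q=(l==k);cols=range(int(u)-45,int(u)+46,15);print("top edge",[(cc,int(np.nonzero(q[:,cc])[0].min())) for cc in cols])
r=int(v);print("sides row",r,np.nonzero(q[r])[0][[0,-1]])
cork=((g[...,0]>8)&(g[...,0]<25)&(g[...,1]>55)&(g[...,2]>120));print("cork px near",int(cork[max(0,r-80):r+80,int(u)-90:int(u)+90].sum()))
# side/scene overall: bins unchanged
im=viewer.capture("side");o0=cv2.imread("pics/side1.png");d=cv2.absdiff(im,o0)[290:365,335:440];print("bins diff",int((d.max(2)>40).sum()))
E
```

```text
28.675 [517.7 386.9  68.4] 0.001
UL [238.4 200.9]
UR [392.5 200.9]
LL [252.1 379.3]
probe 315.4436060230462 232.33205796114
plate comp [200, 185, 257, 163, 21998]
top edge [(270, 186), (285, 186), (300, 186), (315, 186), (330, 186), (345, 186), (360, 186)]
sides row 232 [245 454]
cork px near 7944
bins diff 0
```

```bash
python3 - <<'E'
from h import *
a=cv2.imread("pics/s2.png",0).astype(np.uint8);b=cv2.imread("pics/f1.png",0)
for (x,y) in((263,224),(370,224)):
    for im,nm in((a,"s2"),(b,"f1")):
        w=im[y-16:y+17,x-16:x+17];m=(w<130).astype(np.uint8);k=cv2.moments(m,True);print(nm,(x,y),round(k["m10"]/max(k["m00"],1)+x-16,2),round(k["m01"]/max(k["m00"],1)+y-16,2),k["m00"])
E
python3 st.py
```

```text
s2 (263, 224) 262.68 224.34 167.0
f1 (263, 224) 262.68 224.34 167.0
s2 (370, 224) 370.05 224.4 169.0
f1 (370, 224) 370.05 224.4 169.0
t 29.075 tcp [517.7 386.9  68.3] tilt 11.05 roll 0.04 yaw -24.53 shoe rel pad xyz [1.0, 0.0, -5.7]
dF n/x/y [7.41, 0.86, -0.64] dM about x,yj,n [-0.122, -0.321, -0.046] grip 0.348 Fraw [ 0.62 -1.3   5.36] M [ 0.101 -0.162 -0.07 ]
```

The hole pixels are identical before and after pressing, so the shoe has not shifted in the grip. Pad force is 7.4 N, about 7.4 mm of travel, and steady. I'm handing in.

```bash
python3 -c "
from rig import ctrl,finish_job
print(finish_job()); s=ctrl.sense(); print(s['time_s'],s['force'],s['eef_pos'])"
```

```text
the job is handed in; nothing more can be done
None
the job is handed in; nothing more can be done
```

I put the bearing in the yellow bin and the nut in the blue bin. I then gripped the shoe, tilted it to the pad and pressed it on, and handed the job in at about 29 s while still holding it there. The hand-in reported no verdict.

**Last checks:**
- **Bins:** the pictures showed both parts lying in their bins, and the side view of the bins had not changed just before hand-in.
- **Pressing:** the pad force was about 7.4 N, which I convert to about 7.4 mm of travel. The shoe was steady and had not shifted in the fingers.
- **Position:** the shoe was about 1 mm uphill of the pad centre as measured by camera, and 0 mm to the side. Its yaw was within about 0.2° of uphill.
- **Tilt:** the shoe was at 11.05°. Wrist torque put the slope between 10.5° and 11.5°.

**What disagreed or is less certain:**
- **Slope by camera:** the fits gave 9.4° to 10.7°. One clipped view pushed the result to 12°, so I left it out and relied on the torque.
- **Side forces:** about 1 N remained across the face, and the load centre seemed about 25 mm uphill of the middle, within the face. That figure rests on my estimate of where the torque is measured.
- **Final pose:** a last image check of the shoe against the pad edges was inconclusive. Flushness and centring therefore rest on the torque readings and the arm's measured pose.
- **Bystanders:** I did not measure the pot, tape measure or screwdriver again at the end. No move was planned to touch them.

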